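# Hang the parts basket on the spring-balanced weighing arm

### The arm

A 6-joint arm with a two-finger parallel gripper is mounted at the origin on the work surface. World frame = base frame: x ahead of the robot, y to its left, z up, the work surface at z = 0. Lengths are in m, angles in rad, forces in N, time in s.
With the tool pointing down it reaches from about 0.35 to 0.85 m from the base axis. Payload 8.1 kg.
Tool frame: the origin (TCP) lies between the finger pads; the fingertips stand tips_ahead ahead of it and the grasp point (between the pads) lies 8 mm behind it (tips_ahead is the distance from the TCP to the fingertips, in m); z points along the fingers, x is the direction in which the jaws open and shut, and the axes are right-handed (so a half turn about z gives the same grasp; the last joint's range is limited). The gripper opens to 93 mm and grips with 3 to 60 N. Pads are 15 mm wide; open, the fingers measure 128 mm over their backs; the gripper's body (75 mm by 188 mm) begins 65 mm behind the grasp point.
Start: joints at [-1.289, 0.13, 1.488, -0, 1.523, -0.085], TCP at [0.215, -0.56, 0.23] pointing down, gripper open.
Joint ranges: [-2.96, 2.96], [-0.89, 2.26], [0.02, 2.5], [-1.34, 4.48], [0, 2.73], [-2.66, 2.66]. Speed limits (rad/s): [2.39, 2.39, 2.79, 3.14, 3.14, 3.14].

### API

Orientations are given as a rotation vector (axis times angle).
In Python, from plant import * gives the robot as it stands.
- The arm moves only by the tool play_rows, never from a script. Its argument "increments" is a list that holds one entry, the list of rows, each a list of 4 numbers: the shift along the tool's x, y, z in cm, then the turn about the tool's z in rad. A call has 1 to 5 rows; each row is the pose to reach, as a shift and turn from the pose measured when the call began, along the tool's axes at that moment; what a row does not reach only later rows make up. A row lasts 1/10 s, in which the tool goes at most 50 mm and 8.59 degrees, less where a joint would pass 70% of its speed; a pose out of reach is approached as far as the arm can. A call with a gripper value outside its range is refused whole. "jaw" is the finger opening in cm, from 0 to 9.3, set as the call begins (left out, the last holds). The fingers move at their own pace and stop on an object; "squeeze" is the grip in N (left out, the last holds). Time passes only in rows, so rows that repeat a pose let the fingers close. It gives the time, the measured TCP pose, the force and the opening at its end, in the units of the state.
- read_state(): the state, without advancing time (a new reading comes with each control period).
- read_camera(name): name is "scene" or "top" or "wrist"; returns (picture, depth): 420x560x3 uint8, blue, green, red; 420x560 float32, m along the optical axis (not along the pixel's ray), 0 where there is no reading.
- camera_params(name): a dict with "K" (3x3 intrinsics, pixels), "eye" and "orientation" of the camera in the world. Camera axes: x right, y up, looking along -z (the intrinsics and any distortion apply to the point x, -y, -z); pixel columns grow to the right and rows downward; lengths in m; the calibration is good to about 2 mm. A picture is of the moment at which its call begins: read the wrist's pose just before it. camera_params takes no time and is no camera call; for the wrist camera it gives the pose at the moment of the call.
- close_job(): hands the job in, once; it reports no verdict.
The state is a dict: "t": time; "q": joint angles; "dq": joint speeds; "joint_torque": joint torques, N m; "tool_pos": TCP position; "orientation": TCP orientation; "force": force on the tool from outside, world axes, zero at the start; "wrist_torque": the same for the moment, N m; "opening": finger opening in m.
Only numpy, scipy, OpenCV 4.12 (cv2) and the standard library are available. Lean on these libraries where they do the work, as an engineer would, in place of code of your own. Each camera call takes 0.05 s, during which the arm holds its last target.

### The job

Pick up the grey parts basket that has the steel hanging bar, lay its bar in both open slots of the spring-balanced arm's fork, and ease it down with the sinking arm. Hold on until the spring alone carries the basket and the arm has settled, then let go: the arm must not drop, bounce or be forced down, the bar must not be jammed hard against the fork, and everything else stays where it is.

Things in the scene. Friction and masses are not known exactly. Their poses are not given: they have to be found in the camera images.
- basket: Grey open bin of moulded clips with a hanging bar; bin 128 (its x) x 95 (its y) x 50 mm high, 140 mm long in x over its two steel uprights. Origin: centre of its underside, z up. Weight 0.25 to 0.7 kg, different each time. Starts on the table in one of three spots, swapped with the plain bin and the red tray.
- basket_bar (a point): Centre of the hanging bar, 140 mm above the basket's underside. 12 mm round steel rod along the basket's x, 128 mm free between the uprights; round its middle a black flat-sided grip block 44 mm long (x), 18 mm wide (y), 24 mm high, to be gripped from above across y. A half turn of the basket makes no difference.
- fork: Steel fork at the end of the sprung arm. Two prongs, 10 mm wide, centres at x = +-45 mm, 80 mm clear between them, joined by a cross-piece 95 mm behind the seat; each ends in an open-topped slot. Frame turns with the arm: origin on the hinge, x along the hinge axis, -y outwards to the tip (seat at y = -250 mm), z up from the arm.
- fork_seat (a point): Centre of the bar when seated in both slots, midway between them; moves with the arm, axes as the fork. Slots V-like: 15 mm wide at the floor (6 mm below this point), 27 mm at the mouth; outer cheek 18 mm above this point, inner cheek 7 mm. The bar comes in from beyond the tip, above the cheeks, the bin below the prongs; uprights outside them, 12 mm of play each side along x.
- pivot (a point): Middle of the arm's hinge axis on the stand, 220 mm above the table. The hinge axis is level, parallel to the fork's x.
- balance_arm (a joint): How far the arm has sunk, rad: 0 = unloaded, held by its spring against the upper stop, pointing 0.30 rad above level, seat 294 mm above the table. Grows as the tip sinks (arm 0.30 - value above level; the seat circles the hinge at 250 mm). Lower stop 0.6. With the basket hung it rests between 0.13 and 0.47, by weight, the basket clear of the table.
- stand: Fixed aluminium post on a 130 mm square steel foot, carrying the arm. Origin on the table under the unloaded seat; hinge 239 mm and post 284 mm from it along +y; hinge axis along x. Spring: the empty arm starts to sink at about 0.8 N down at the seat, then each further 0.1 rad takes about 1.3 N more; lightly damped: a load let go early drops.
- plain_bin: open grey bin, 128 x 95 x 50 mm high, same as the basket but with no bar or uprights; origin: centre of its underside. Bystander.
- red_tray: open red tray, 125 x 105 x 55 mm high; origin: centre of its underside. Bystander.
- carton: closed cardboard carton 90 x 70 x 80 mm high; origin: centre of its underside. Bystander.
- tape_roll: roll of yellow tape lying flat, 90 mm across, 25 mm high; origin: centre of its underside. Bystander.
- mug: white mug, 72 mm across, 85 mm high; origin: centre of its underside. Bystander.
- screwdriver: screwdriver lying on the table, along its x axis. Bystander.
- wrench: wrench lying on the table, along its x axis. Bystander.

How it is judged:
By the outcome, as a careful person would: the job done as asked, in the order asked, and still so for the second after the job is handed in, with the robot touching nothing.
It also fails if it takes over 69 s, if anything falls off the work surface, if the arm or the gripper's body presses on something with over 40 N, if the wrist force passes 120 N, or if a joint passes its speed limit or range.

## Working session

There is one attempt and no reset: what is moved stays moved. The work goes in short steps, Python scripts to look and compute and a tool call to move; the robot and the scene stay as the last step left them, time stands still between calls to the robot, and variables do not carry over. Pictures are saved under pics/ and viewed, and the job is handed in when it is done.

Besides the shell and the picture viewer there is one more tool, called after "Call:" in YAML: its name, and indented under it one key for each argument. play_rows: Moves the arm, as the interface text tells. Its arguments: {"type":"object","properties":{"increments":{"type":"array"},"jaw":{"type":"number"},"squeeze":{"type":"number"}},"required":["increments"]}

```bash
ls; mkdir -p pics; python3 - <<'E'
from plant import *
import cv2
s=read_state();print(s)
for n in("scene","top"):
    p,d=read_camera(n);cv2.imwrite(f"pics/{n}0.png",p);c=camera_params(n);print(n,c)
    import numpy as np;np.save(f"pics/{n}0d.npy",d)
E
```

```text
pics
{'t': 0.0, 'q': array([-1.28936794e+00,  1.31157049e-01,  1.48929770e+00, -1.91918009e-05,
        1.52300137e+00, -8.54357673e-02]), 'dq': array([-3.92778063e-04,  1.21833702e-03, -1.23197412e-05,  5.40135475e-04,
       -7.74388295e-04, -1.59217357e-03]), 'joint_torque': array([ 1.51317778e-03, -5.59836352e+01, -4.91766894e+01,  7.65685178e-02,
        3.51991039e-02, -1.39072854e-04]), 'tool_pos': array([ 0.21505177, -0.55953496,  0.22857978]), 'orientation': array([-2.58841347e+00,  1.77830817e+00,  2.28063008e-03]), 'force': array([-0.2695302 ,  0.8925748 , -0.13538578]), 'wrist_torque': array([ 0.0347518 , -0.0413428 , -0.00996765]), 'opening': 0.09295254693084747}
scene {'K': array([[543.14652755,   0.        , 276.68101958],
       [  0.        , 543.14652755, 210.65683791],
       [  0.        ,   0.        ,   1.        ]]), 'eye': array([1.20578891, 0.5958984 , 1.37021542]), 'orientation': array([0.30270275, 0.69671977, 2.22034584])}
top {'K': array([[396.82001175,   0.        , 274.69885318],
       [  0.        , 396.82001175, 207.07659692],
       [  0.        ,   0.        ,   1.        ]]), 'eye': array([0.50996263, 0.03256011, 1.47596299]), 'orientation': array([ 0.03747412, -0.05848545, -1.5439042 ])}
```

View pics/scene0.png

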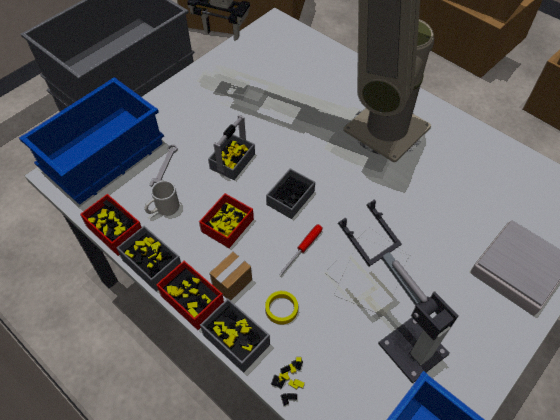

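View pics/top0.png

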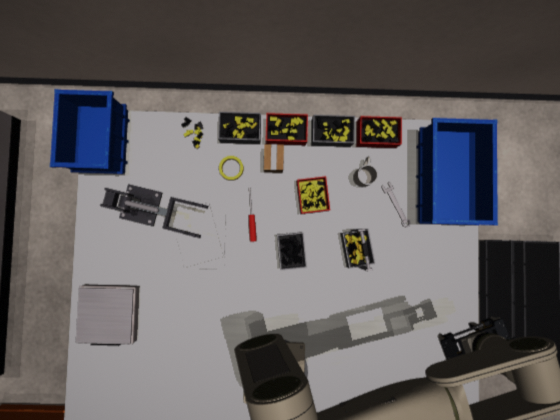

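The scene view shows the basket with its bar at about (232,148), and the fork's prongs at (345,228) to (400,250). In the top view, the basket is at (357,248) and the fork tips at about (205,205)/(197,236). I'll enlarge both.

```bash
cat > h.py <<'E'
from plant import *
import cv2, numpy as np
from scipy.spatial.transform import Rotation as R
def cam(n):
    c=camera_params(n); return c['K'],np.array(c['eye']),R.from_rotvec(c['orientation']).as_matrix()
def proj(n,P,C=None):
    K,e,M=C or cam(n); p=(np.atleast_2d(P)-e)@M; p=p*[1,-1,-1]; q=p@K.T; return q[:,:2]/q[:,2:]
def atz(n,uv,z,C=None):
    K,e,M=C or cam(n); uv=np.atleast_2d(uv).astype(float)
    r=(np.c_[uv,np.ones(len(uv))]@np.linalg.inv(K).T*[1,-1,-1])@M.T
    return e+r*((z-e[2])/r[:,2])[:,None]
def cloud(n,d,C=None):
    K,e,M=C or cam(n); v,u=np.indices(d.shape)
    r=(np.dstack([u,v,np.ones_like(u)])@np.linalg.inv(K).T*[1,-1,-1])@M.T
    return e+r*d[...,None]
def crop(im,x,y,w,h,s,f):
    cv2.imwrite(f,cv2.resize(im[y:y+h,x:x+w],None,fx=s,fy=s,interpolation=cv2.INTER_CUBIC))
E
python3 - <<'E'
from h import *
t=cv2.imread('pics/top0.png');s=cv2.imread('pics/scene0.png')
crop(t,320,210,70,70,8,'pics/c1.png');crop(t,90,170,140,110,5,'pics/c2.png');crop(s,195,105,75,80,7,'pics/c3.png');crop(s,325,190,140,200,3,'pics/c4.png')
dt=np.load('pics/top0d.npy');ds=np.load('pics/scene0d.npy')
P=cloud('scene',ds);Q=cloud('top',dt)
for nm,A in(('s',P),('t',Q)):
    m=(A[...,2]>0.1)&(A[...,0]>0.2)
    # basket zone
    print(nm,'bask px pts z>0.1:')
    v,u=np.nonzero(m&((A[...,1]<-0.1)&(A[...,1]>-.5)&(A[...,0]<.6)&(A[...,2]<.3)))
    for a,b in list(zip(v,u))[::max(1,len(v)//40)]: print(b,a,A[a,b].round(3))
E
```

```text
s bask px pts z>0.1:
237 23 [ 0.202 -0.492  0.291]
236 30 [ 0.203 -0.498  0.262]
237 38 [ 0.202 -0.497  0.232]
242 116 [ 0.388 -0.3    0.147]
239 118 [ 0.399 -0.302  0.145]
240 119 [ 0.398 -0.299  0.142]
240 120 [ 0.4   -0.297  0.14 ]
239 121 [ 0.407 -0.294  0.143]
237 122 [ 0.412 -0.298  0.14 ]
234 123 [ 0.424 -0.299  0.144]
242 123 [ 0.391 -0.299  0.118]
236 124 [ 0.422 -0.293  0.142]
244 124 [ 0.386 -0.296  0.113]
236 125 [ 0.425 -0.29   0.142]
229 126 [ 0.445 -0.3    0.147]
241 126 [ 0.396 -0.299  0.109]
231 127 [ 0.448 -0.288  0.153]
227 128 [ 0.457 -0.296  0.149]
226 129 [ 0.464 -0.293  0.153]
234 129 [ 0.44  -0.284  0.141]
232 130 [ 0.448 -0.284  0.143]
229 131 [ 0.464 -0.28   0.154]
225 132 [ 0.473 -0.288  0.151]
233 132 [ 0.448 -0.28   0.137]
230 133 [ 0.457 -0.284  0.136]
228 134 [ 0.474 -0.274  0.153]
227 135 [ 0.477 -0.276  0.15 ]
226 136 [ 0.475 -0.284  0.138]
225 137 [ 0.481 -0.282  0.139]
224 138 [ 0.485 -0.283  0.137]
224 139 [ 0.491 -0.276  0.143]
220 141 [ 0.502 -0.282  0.138]
220 142 [ 0.508 -0.275  0.144]
218 143 [ 0.514 -0.278  0.143]
217 144 [ 0.522 -0.274  0.14
[... 935 characters left out ...]
46  -0.291  0.154]
365 250 [ 0.456 -0.288  0.155]
364 251 [ 0.453 -0.286  0.151]
363 252 [ 0.45  -0.281  0.158]
368 252 [ 0.45  -0.297  0.157]
366 253 [ 0.447 -0.291  0.156]
364 254 [ 0.443 -0.285  0.154]
363 255 [ 0.439 -0.285  0.142]
368 255 [ 0.44  -0.299  0.152]
367 256 [ 0.436 -0.297  0.148]
365 258 [ 0.429 -0.291  0.142]
367 259 [ 0.426 -0.297  0.148]
368 260 [ 0.423 -0.302  0.141]
365 262 [ 0.416 -0.292  0.139]
367 263 [ 0.413 -0.299  0.14 ]
369 264 [ 0.41  -0.305  0.142]
366 266 [ 0.403 -0.295  0.143]
367 267 [ 0.4   -0.298  0.145]
365 268 [ 0.394 -0.299  0.114]
370 268 [ 0.396 -0.31   0.136]
366 269 [ 0.393 -0.294  0.149]
371 269 [ 0.394 -0.31   0.151]
368 270 [ 0.39  -0.301  0.147]
```

View pics/c1.png

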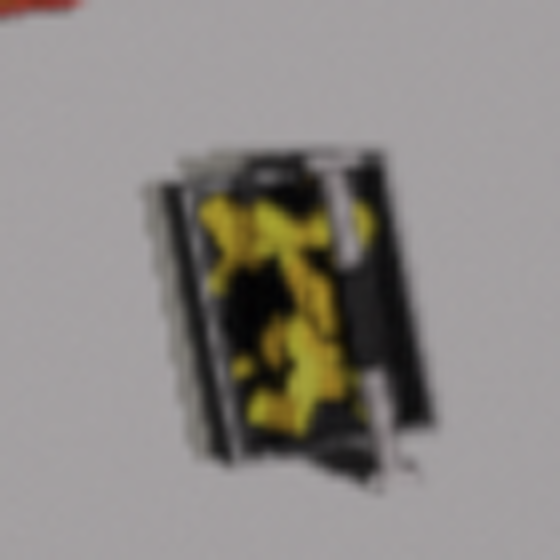

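View pics/c2.png

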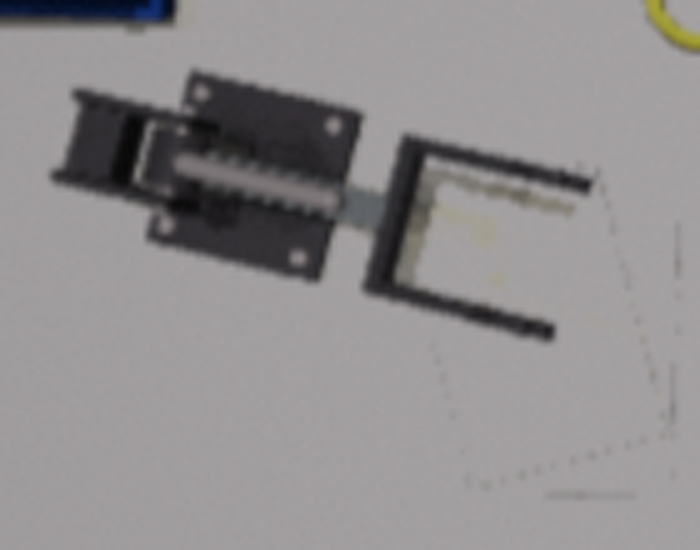

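View pics/c3.png

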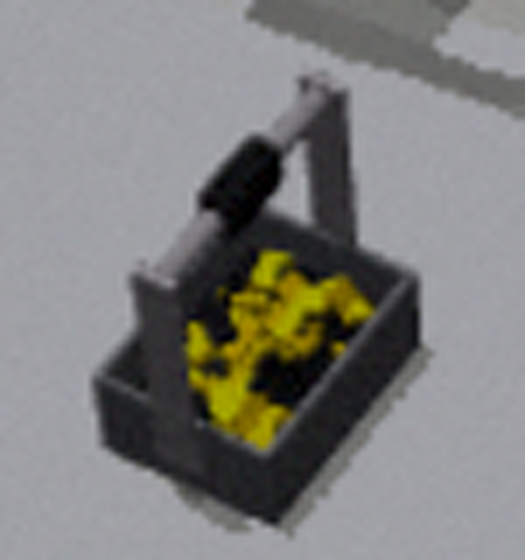

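View pics/c4.png

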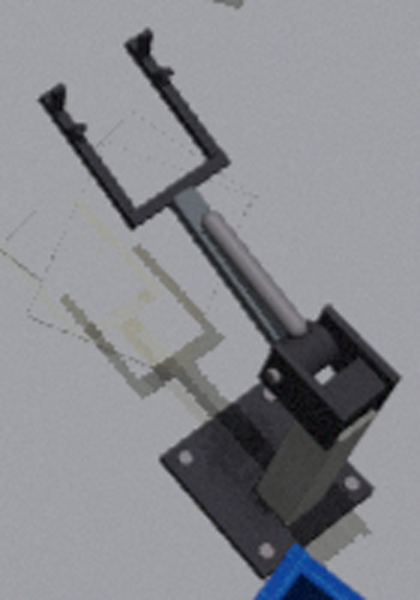

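```bash
python3 - <<'E'
from h import *
print('bar ends',atz('top',[[362.2,230.6],[368.1,270]],.146).round(4),'block',atz('top',[[365.6,249.6]],.152).round(4))
# scene: block top & bar ends  c3 /7 + (195,105)
f=lambda x,y:(195+x/7,105+y/7)
print('scene barends',atz('scene',[f(318,80),f(150,265)],.146).round(4),'block c',atz('scene',[f(240,185)],.14).round(4))
g=lambda x,y:(90+x/5,170+y/5)
foot=atz('top',[g(193,70),g(362,112),g(322,280),g(150,238)],.01);print('foot',foot.round(4),foot.mean(0).round(4))
for a,b in((0,1),(3,2),(0,3),(1,2)): 
    v=foot[b]-foot[a];print(np.hypot(*v[:2]).round(4),np.degrees(np.arctan2(v[1],v[0])).round(2))
Q=cloud('top',np.load('pics/top0d.npy'))
for nm,p in dict(tip1=(207,207),tip2=(199.6,236),x1=(173,199),x2=(165.5,227)).items():
    v,u=int(round(p[1])),int(round(p[0]));print(nm,Q[v-2:v+3,u-2:u+3,2].round(3).tolist())
print('tips',atz('top',[g(588,186),g(552,333)],.31).round(4),'cross',atz('top',[g(405,137),g(367,290)],.262).round(4))
E
```

```text
bar ends [[ 0.5206 -0.2799  0.146 ]
 [ 0.3899 -0.3013  0.146 ]] block [[ 0.4577 -0.2906  0.152 ]]
scene barends [[ 0.3919 -0.3027  0.146 ]
 [ 0.5187 -0.2794  0.146 ]] block c [[ 0.4563 -0.288   0.14  ]]
foot [[0.6712 0.556  0.01  ]
 [0.6434 0.4303 0.01  ]
 [0.5187 0.4542 0.01  ]
 [0.5463 0.5814 0.01  ]] [0.5949 0.5055 0.01  ]
0.1287 -102.45
0.1302 -102.21
0.1275 168.49
0.127 169.14
tip1 [[0.291, 0.002, 0.008, 0.003, 0.003], [0.298, 0.301, 0.294, 0.002, -0.002], [0.294, 0.294, 0.294, 0.005, 0.006], [0.293, 0.294, 0.287, -0.0, -0.002], [0.007, 0.006, 0.007, 0.005, 0.004]]
tip2 [[0.007, 0.004, 0.006, 0.003, 0.004], [0.292, 0.297, 0.289, 0.003, -0.002], [0.292, 0.295, 0.288, 0.001, 0.008], [0.298, 0.291, 0.284, 0.004, 0.001], [0.003, 0.289, 0.002, 0.003, 0.005]]
x1 [[0.26, -0.002, 0.002, 0.002, -0.001], [0.261, 0.265, 0.261, 0.266, 0.267], [0.267, 0.267, 0.261, 0.262, 0.268], [0.264, 0.266, 0.262, 0.267, 0.264], [0.268, 0.263, 0.26, 0.255, 0.268]]
x2 [[0.261, 0.264, 0.264, 0.257, 1.476], [0.263, 0.268, 0.265, 0.254, 0.249], [0.261, 0.265, 0.262, 0.265, 0.263], [0.263, 0.264, 0.267, 0.264, 0.266], [0.262, 0.263, 0.26, 0.264, 0.267]]
tips [[0.5761 0.2148 0.31  ]
 [0.4895 0.2327 0.31  ]] cross [[0.6058 0.3351 0.262 ]
 [0.5119 0.3542 0.262 ]]
```

```bash
python3 - <<'E'
from h import *
s=read_state();M=R.from_rotvec(s['orientation']).as_matrix();print(M.round(3))
p,d=read_camera('wrist');cv2.imwrite('pics/w0.png',p);c=camera_params('wrist');print(c['K'],c['eye'])
K,e,Mc=cam('wrist');print('look',-Mc[:,2],'off in tool',(e-s['tool_pos'])@M,'look in tool',-Mc[:,2]@M)
E
```

```text
[[ 0.359 -0.933 -0.   ]
 [-0.933 -0.359  0.002]
 [-0.002 -0.    -1.   ]]
[[297.11083015   0.         279.10286908]
 [  0.         297.11083015 209.50369067]
 [  0.           0.           1.        ]] [ 0.2851325  -0.53268047  0.38315517]
look [-0.25482792 -0.09596373 -0.96221291] off in tool [-0.00025326 -0.07509588 -0.15444707] look in tool [-2.39488027e-04  2.72417531e-01  9.62179106e-01]
```

View pics/w0.png

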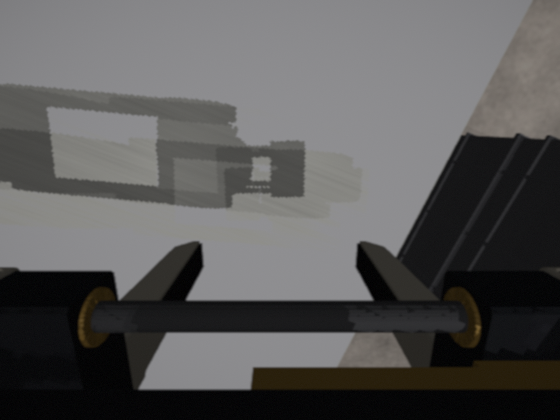

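```bash
python3 - <<'E'
from h import *
s=cv2.imread('pics/scene0.png');t=cv2.imread('pics/top0.png')
crop(s,332,195,75,75,8,'pics/c5.png');crop(t,155,190,60,55,10,'pics/c6.png')
# predicted points for hypothesised origin
for o in((0.5373,0.2274),(0.5395,.245)):
    a=np.radians(-11.7);X=np.array([np.cos(a),np.sin(a)]);Y=np.array([-np.sin(a),np.cos(a)])
    def F(x,y,z,th=.3): # fork frame -> world
        c,s_=np.cos(th),np.sin(th); yy=y*c+z*s_; zz=-y*s_+z*c
        return np.r_[np.array(o)+.239*Y+x*X+yy*Y,.22+zz]
    L=[F(x,-.25+dy,dz) for x in(-.045,.045) for dy,dz in((0,0),(-.0135,.018),(.0135,.007))]
    L+=[F(x,-.155,0) for x in(-.05,.05)]
    print(o);print('c5',((proj('scene',L)-[332,195])*8).round(0).tolist());print('c6',((proj('top',L)-[155,190])*10).round(0).tolist())
E
```

```text
(0.5373, 0.2274)
c5 [[273.0, 62.0], [265.0, 4.0], [307.0, 89.0], [45.0, 207.0], [34.0, 150.0], [78.0, 236.0], [474.0, 306.0], [222.0, 477.0]]
c6 [[450.0, 452.0], [463.0, 459.0], [400.0, 441.0], [523.0, 157.0], [537.0, 158.0], [472.0, 145.0], [171.0, 399.0], [251.0, 79.0]]
(0.5395, 0.245)
c5 [[315.0, 98.0], [308.0, 40.0], [350.0, 125.0], [87.0, 245.0], [77.0, 188.0], [120.0, 275.0], [518.0, 344.0], [266.0, 517.0]]
c6 [[391.0, 443.0], [403.0, 450.0], [340.0, 432.0], [464.0, 148.0], [477.0, 149.0], [413.0, 136.0], [113.0, 390.0], [194.0, 70.0]]
```

View pics/c5.png

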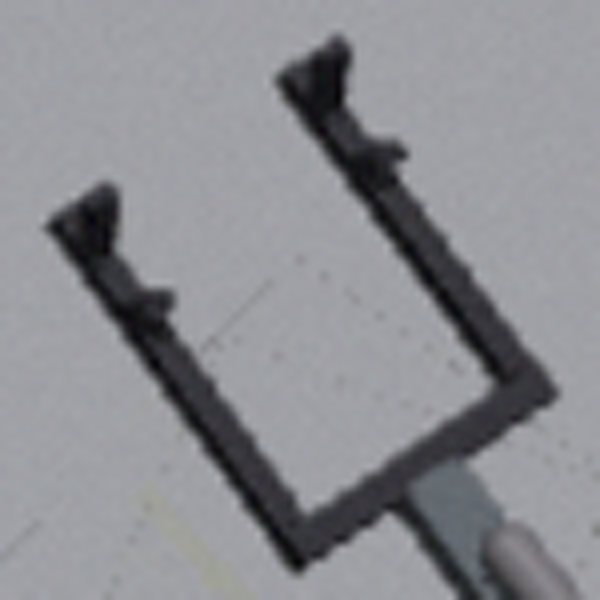

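View pics/c6.png

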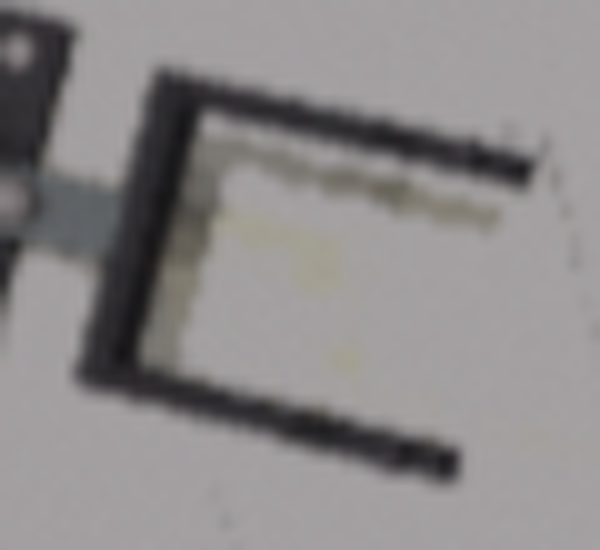

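```bash
cat >> h.py <<'E'
def go(p,yawdeg=None):
    s=read_state();M=R.from_rotvec(s['orientation']).as_matrix();y0=np.degrees(np.arctan2(M[1,0],M[0,0]))
    dt=None
    if yawdeg is not None: dt=np.radians(-((yawdeg-y0+180)%360-180)).round(3)
    print('t',s['t'].round(2) if hasattr(s['t'],'round') else s['t'],'pos',s['tool_pos'].round(4),'yaw',y0.round(2),'F',s['force'].round(2),'op',round(s['opening'],4),'shift cm',((np.array(p)-s['tool_pos'])@M*100).round(2),'turn',dt)
E
python3 -c "
from h import *
go((.482,.265,.42),-101.7)"
```

```text
t 0.15 pos [ 0.2151 -0.5597  0.2288] yaw -68.98 F [ 0.3  -0.33  0.06] op 0.0931 shift cm [-67.43 -54.49 -19.01] turn 0.571
```

Call:
play_rows:
  increments:
    - [[-67.4,-54.5,-19,0],[-67.4,-54.5,-19,0],[-67.4,-54.5,-19,0],[-67.4,-54.5,-19,0],[-67.4,-54.5,-19,0]]

```text
t: 0.65
tool_pos: [0.2905, -0.3258, 0.2832]
orientation: [-2.588, 1.779, 0.002]
force: [1.4, 0.3, 0.9]
opening: 0.0929
```

Call:
play_rows:
  increments:
    - [[-48.3,-39.1,-13.6,0.571],[-48.3,-39.1,-13.6,0.571],[-48.3,-39.1,-13.6,0.571],[-48.3,-39.1,-13.6,0.571],[-48.3,-39.1,-13.6,0.571]]

```text
t: 1.15
tool_pos: [0.3579, -0.122, 0.3307]
orientation: [-1.975, 2.442, 0.002]
force: [2.0, -0.0, -0.2]
opening: 0.0927
```

```bash
python3 -c "
from h import *
go((.482,.265,.42),-101.7)"
```

```text
t 1.15 pos [ 0.3579 -0.122   0.3307] yaw -102.07 F [ 1.96 -0.05 -0.17] op 0.0927 shift cm [-40.45  -4.03  -8.88] turn -0.007
```

Call:
play_rows:
  increments:
    - [[-40.5,-4,-8.9,0],[-40.5,-4,-8.9,0],[-40.5,-4,-8.9,0],[-40.5,-4,-8.9,0],[-40.5,-4,-8.9,0]]

```text
t: 1.65
tool_pos: [0.4322, 0.1117, 0.3846]
orientation: [-1.975, 2.442, 0.002]
force: [0.8, -0.5, -0.2]
opening: 0.0932
```

Call:
play_rows:
  increments:
    - [[-15.5,-1.5,-3.4,0],[-15.5,-1.5,-3.4,0],[-15.5,-1.5,-3.4,0],[-15.5,-1.5,-3.4,0],[-15.5,-1.5,-3.4,0]]

```text
t: 2.15
tool_pos: [0.4792, 0.2616, 0.418]
orientation: [1.979, -2.439, -0.003]
force: [-0.5, -0.2, -0.9]
opening: 0.093
```

```bash
python3 - <<'E'
from h import *
go((.482,.265,.42),-101.7)
C=cam('wrist');p,d=read_camera('wrist');cv2.imwrite('pics/w1.png',p);np.save('pics/w1d.npy',d);np.savez('pics/w1c.npz',K=C[0],e=C[1],M=C[2]);go((.482,.265,.42))
E
```

```text
t 2.15 pos [0.4792 0.2616 0.418 ] yaw -101.9 F [-0.53 -0.22 -0.87] op 0.093 shift cm [-0.39 -0.2  -0.2 ] turn -0.003
t 2.2 pos [0.4791 0.2602 0.4182] yaw -101.98 F [ 0.43 -0.42 -0.21] op 0.0928 shift cm [-0.53 -0.19 -0.18] turn None
```

View pics/w1.png

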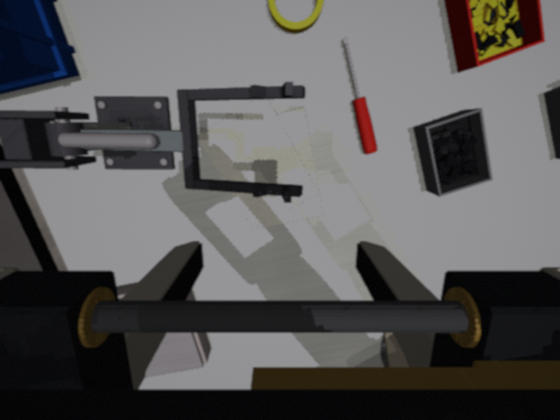

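```bash
python3 - <<'E'
from h import *
p=cv2.imread('pics/w1.png');crop(p,170,70,150,140,5,'pics/w1a.png')
E
```

```text
(no output)
```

View pics/w1a.png

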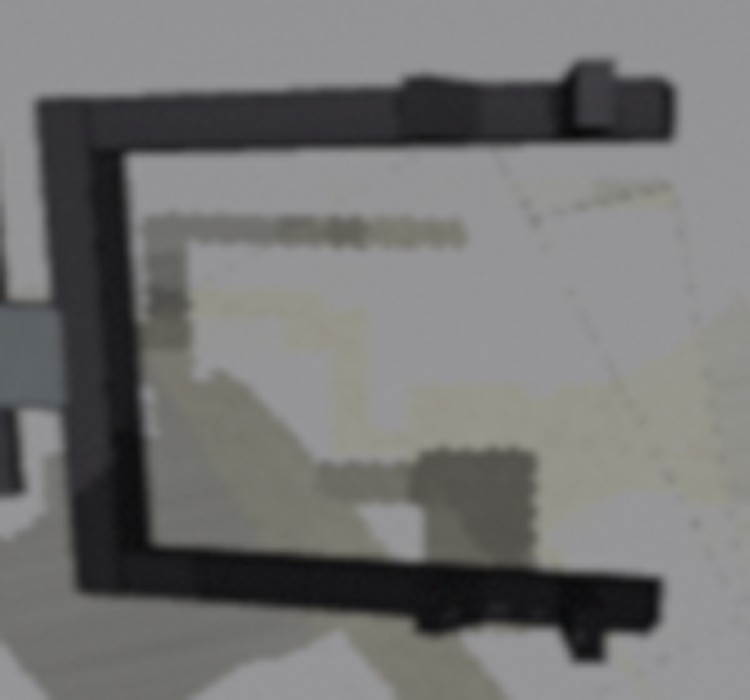

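```bash
cat > fork.py <<'E'
from h import *
def W(o,yaw,pts,th=.3):
    a=np.radians(yaw);X=np.array([np.cos(a),np.sin(a)]);Y=np.array([-np.sin(a),np.cos(a)])
    pts=np.atleast_2d(pts);c,s=np.cos(th),np.sin(th)
    yy=pts[:,1]*c+pts[:,2]*s; zz=-pts[:,1]*s+pts[:,2]*c
    return np.c_[np.array(o)+.239*Y+pts[:,:1]*X+yy[:,None]*Y,.22+zz]
E
python3 - <<'E'
from fork import *
c=np.load('pics/w1c.npz');C=(c['K'],c['e'],c['M'])
# fit o,yaw, crossback half-width fixed unknown w, prong end e  using corners
obs=np.array([[38,100],[80,590],[675,85],[672,138],[660,580],[655,630],[125,152],[148,550]])/5+[170,70]
from scipy.optimize import least_squares
def mod(v):
    o=v[:2];yaw=v[2];b,e,i=v[3:6];z=-.006
    return W(o,yaw,[[.05,b,z],[-.05,b,z],[.05,e,z],[.04,e,z],[-.04,e,z],[-.05,e,z],[.04,i,z],[-.04,i,z]])
f=lambda v:(proj('wrist',mod(v),C)-obs).ravel()
f2=lambda v:np.r_[f(v),(v[3]+v[5]+.31)*1000]
r=least_squares(f2,[.541,.253,-11.7,-.149,-.27,-.161],x_scale=[.01,.01,1,.01,.01,.01]);print(r.x.round(4),f(r.x).round(1))
o=r.x[:2];yaw=r.x[2]
im=cv2.imread('pics/w1a.png')
for x in(-.05,-.04,.04,.05):
  for y,z,col in((0,0,(0,0,255)),(-.0075,-.006,(0,255,0)),(.0075,-.006,(0,255,0)),(-.0135,.007,(255,0,0)),(.0135,.007,(255,0,0)),(-.0135,.018,(0,255,255))):
    u=((proj('wrist',W(o,yaw,[x,-.25+y,z]),C)-[170,70])*5)[0].astype(int);cv2.circle(im,tuple(map(int,u)),3,col,-1)
cv2.imwrite('pics/w1b.png',im)
E
```

```text
[  0.5368   0.2521 -12.2546  -0.1458  -0.2737  -0.164 ] [ 0.2 -0.7 -0.1  0.6 -0.4 -1.8 -0.1 -0.1 -0.2  1.3  0.5  1.5 -0.3 -0.7
  0.5  0.4]
```

View pics/w1b.png

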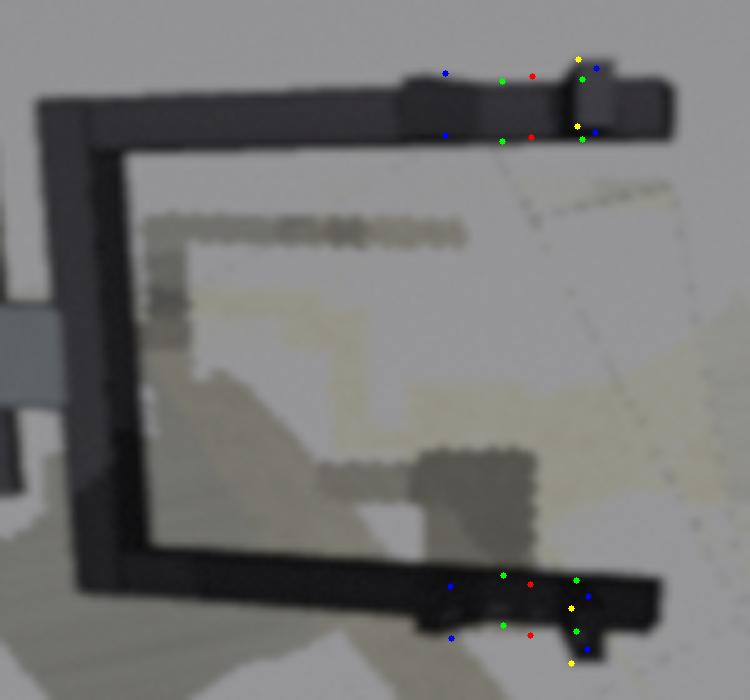

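```bash
python3 - <<'E'
from fork import *
c=np.load('pics/w1c.npz');C=(c['K'],c['e'],c['M'])
obs=np.array([[38,100],[80,590],[675,82],[672,138],[660,580],[655,630],[92,150],[117,550]])/5+[170,70]
from scipy.optimize import least_squares
def mod(v):
    o=v[:2];yaw=v[2];b,e,i=v[3:6];z=v[6]
    return W(o,yaw,[[.05,b,z],[-.05,b,z],[.05,e,z],[.04,e,z],[-.04,e,z],[-.05,e,z],[.04,i,z],[-.04,i,z]])
f=lambda v:(proj('wrist',mod(v),C)-obs).ravel()
for z in(-.006,):
  f2=lambda v:np.r_[f(v),(v[3]+v[5]+.31)*1000,(v[6]-z)*1000]
  r=least_squares(f2,[.541,.253,-11.7,-.149,-.27,-.161,-.006],x_scale=[.01,.01,1,.01,.01,.01,.01]);print(r.x.round(4),f(r.x).round(1))
o=r.x[:2];yaw=r.x[2]
im=cv2.imread('pics/w1a.png')
for x in(-.05,-.04,.04,.05):
  for y,z,col in((0,0,(0,0,255)),(-.0075,-.006,(0,255,0)),(.0075,-.006,(0,255,0)),(-.0135,.007,(255,0,0)),(.0135,.007,(255,0,0)),(-.0135,.018,(0,255,255))):
    u=((proj('wrist',W(o,yaw,[x,-.25+y,z]),C)-[170,70])*5)[0].astype(int);cv2.circle(im,tuple(map(int,u)),3,col,-1)
cv2.imwrite('pics/w1b.png',im)
s=cv2.imread('pics/c5.png')
for x in(-.05,.05):
  for y,z,col in((0,0,(0,0,255)),(-.0075,-.006,(0,255,0)),(.0075,-.006,(0,255,0)),(-.0135,.007,(255,0,0)),(.0135,.007,(255,0,0)),(-.0135,.018,(0,255,255)),(.1005,-.006,(255,0,255))):
    u=((proj('scene',W(o,yaw,[x,-.25+y,z]))-[332,195])*8)[0].astype(int);cv2.circle(s,tuple(map(int,u)),3,col,-1)
cv2.imwrite('pics/c5b.png',s)
go((.457,-.29,.3),-80.2)
E
```

```text
[ 5.37800e-01  2.55800e-01 -1.22206e+01 -1.49500e-01 -2.77400e-01
 -1.60300e-01 -6.90000e-03] [ 0.2 -0.8 -0.1  0.6 -0.4 -1.4 -0.1 -0.3 -0.2  1.2  0.5  1.4 -0.4 -0.2
  0.6 -0. ]
t 2.2 pos [0.4791 0.2602 0.4182] yaw -101.98 F [ 0.43 -0.42 -0.21] op 0.0928 shift cm [54.28 -9.28 11.79] turn -0.38
```

View pics/w1b.png

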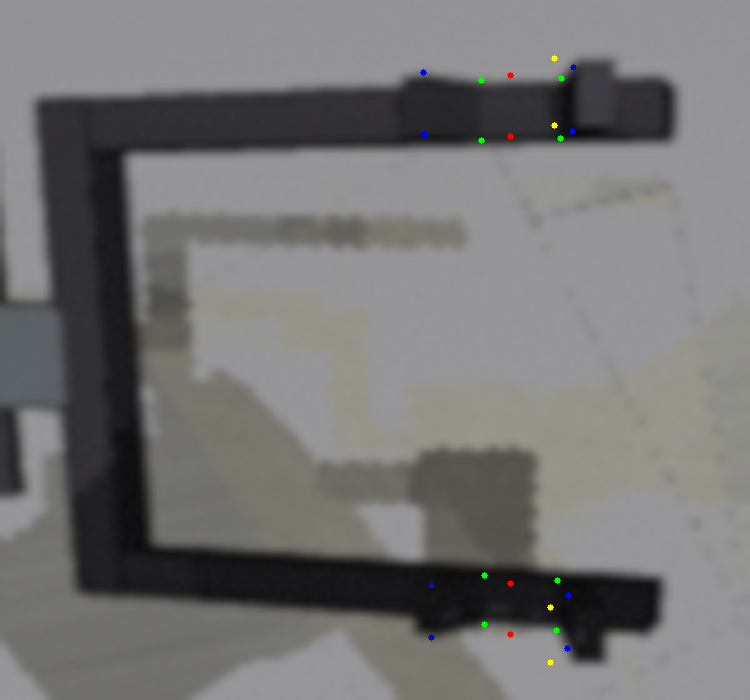

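View pics/c5b.png

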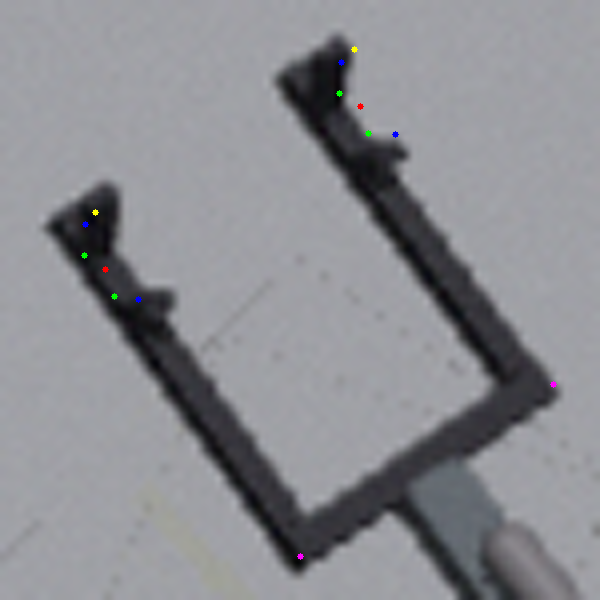

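The wrist view matches the model: the slot floor edges fall on the fitted points at about (481..561, 80). The unloaded seat is at about (0.538, 0.256, 0.294), with fork yaw −12.2°. Next I move over the basket.

Call:
play_rows:
  increments:
    - [[54.3,-9.3,13.8,0],[54.3,-9.3,13.8,0],[54.3,-9.3,13.8,0],[54.3,-9.3,13.8,0],[54.3,-9.3,13.8,0]]

```text
t: 2.7
tool_pos: [0.4679, 0.0145, 0.3572]
orientation: [1.975, -2.443, -0.0]
force: [1.3, -0.1, -0.4]
opening: 0.0931
```

Call:
play_rows:
  increments:
    - [[30.5,-5.2,7.7,-0.38],[30.5,-5.2,7.7,-0.38],[30.5,-5.2,7.7,-0.38],[30.5,-5.2,7.7,-0.38],[30.5,-5.2,7.7,-0.38]]

```text
t: 3.2
tool_pos: [0.4567, -0.2149, 0.3006]
orientation: [2.399, -2.028, 0.001]
force: [0.7, 0.5, 0.3]
opening: 0.0931
```

```bash
python3 - <<'E'
from h import *
go((.457,-.29,.28),-80.2)
E
```

```text
t 3.2 pos [ 0.4567 -0.2149  0.3006] yaw -80.43 F [0.7  0.51 0.26] op 0.0931 shift cm [7.41 1.22 2.06] turn -0.004
```

Call:
play_rows:
  increments:
    - [[7.4,1.2,2,0],[7.4,1.2,2,0],[7.4,1.2,2,0],[7.4,1.2,2,0]]

```text
t: 3.6
tool_pos: [0.4554, -0.2907, 0.2804]
orientation: [2.395, -2.032, -0.001]
force: [0.1, 0.3, 0.4]
opening: 0.0929
```

```bash
python3 - <<'E'
from h import *
C=cam('wrist');p,d=read_camera('wrist');cv2.imwrite('pics/w2.png',p);np.save('pics/w2d.npy',d);np.savez('pics/w2c.npz',K=C[0],e=C[1],M=C[2]);go((.457,-.29,.28),-80.2)
crop(p,170,60,220,180,3.5,'pics/w2a.png')
E
```

```text
t 3.65 pos [ 0.4561 -0.29    0.281 ] yaw -80.53 F [ 0.14 -0.11  0.23] op 0.0926 shift cm [ 0.02 -0.09  0.1 ] turn -0.006
```

View pics/w2a.png

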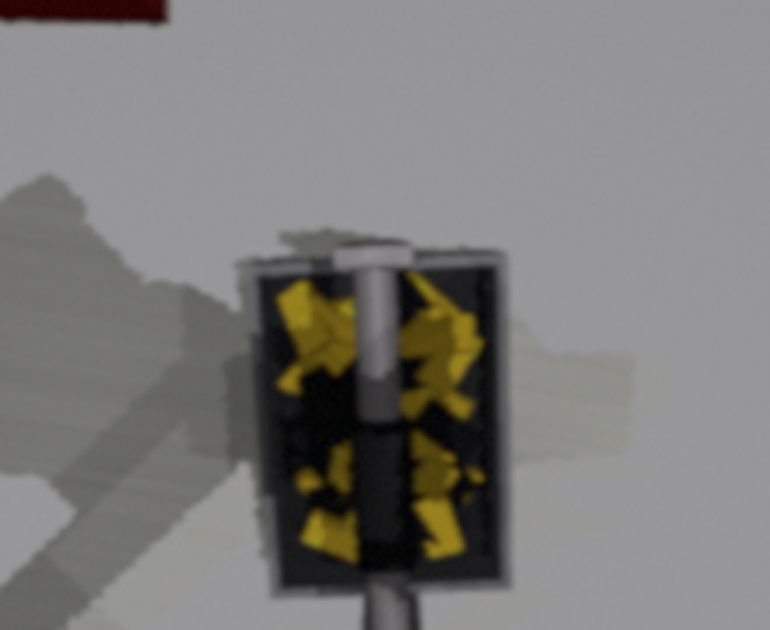

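```bash
python3 - <<'E'
from h import *
c=np.load('pics/w2c.npz');C=(c['K'],c['e'],c['M'])
g=lambda x,y:(170+x/3.5,60+y/3.5)
a=atz('w',[g(376,268),g(378,400),g(392,620)],.146,C);print(a.round(4))
for i,j in((0,2),(1,2),(0,1)):
  v=a[i]-a[j];print(np.degrees(np.arctan2(v[1],v[0])))
b=atz('w',[g(357,425),g(404,420),g(362,543),g(414,543)],.152,C);print(b.round(4),b.mean(0).round(4))
r=atz('w',[g(257,262),g(507,254),g(277,592),g(508,582)],.05,C);print('rim',r.round(4),r.mean(0).round(4))
for i,j in((0,2),(1,3)):
  v=r[i]-r[j];print(np.degrees(np.arctan2(v[1],v[0])))
go((.457,-.29,.156),-80.2)
E
```

```text
[[ 0.519  -0.2783  0.146 ]
 [ 0.4837 -0.2847  0.146 ]
 [ 0.4197 -0.2994  0.146 ]]
11.975117083074306
12.947899913509724
10.190210013641488
[[ 0.4769 -0.28    0.152 ]
 [ 0.4804 -0.2925  0.152 ]
 [ 0.4436 -0.2867  0.152 ]
 [ 0.446  -0.3013  0.152 ]] [ 0.4617 -0.2901  0.152 ]
rim [[ 0.5106 -0.2359  0.05  ]
 [ 0.5279 -0.3239  0.05  ]
 [ 0.3874 -0.26    0.05  ]
 [ 0.4062 -0.3485  0.05  ]] [ 0.458  -0.2921  0.05  ]
11.0835234942053
11.44876382563598
t 3.65 pos [ 0.4561 -0.29    0.281 ] yaw -80.53 F [ 0.14 -0.11  0.23] op 0.0926 shift cm [ 1.00e-02 -9.00e-02  1.25e+01] turn -0.006
```

Call:
play_rows:
  increments:
    - [[0,-0.1,5,-0.026],[0,-0.1,10,-0.026],[0,-0.1,13.5,-0.026],[0,-0.1,14.9,-0.026],[0,-0.1,14.9,-0.026]]

```text
t: 4.15
tool_pos: [0.4562, -0.2883, 0.1307]
orientation: [2.424, -1.997, -0.004]
force: [-0.3, 0.7, 0.6]
opening: 0.0929
```

```bash
python3 - <<'E'
from h import *
import plant; print([k for k in dir(plant) if not k.startswith('_')])
C=cam('wrist');p,d=read_camera('wrist');cv2.imwrite('pics/w3.png',p);go((.457,-.29,.132),-79)
E
```

```text
['IKError', 'camera_params', 'close_job', 'read_camera', 'read_state', 'tips_ahead']
t 4.2 pos [ 0.4574 -0.2894  0.133 ] yaw -78.98 F [ 0.37 -0.36  0.28] op 0.0928 shift cm [0.05 0.05 0.1 ] turn 0.0
```

View pics/w3.png

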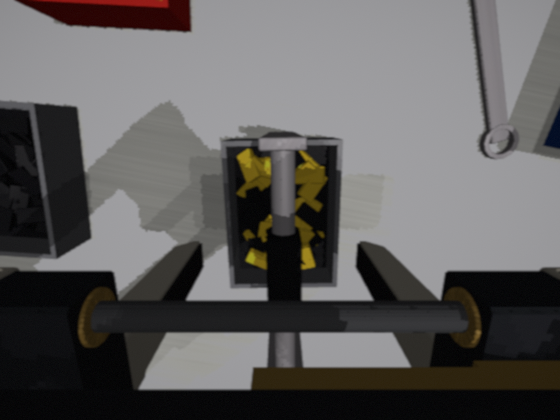

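Call:
play_rows:
  increments:
    - [[0,0,0,0],[0,0,0,0],[0,0,0,0],[0,0,0,0],[0,0,0,0]]
  jaw: 1.0
  squeeze: 30

```text
t: 4.7
tool_pos: [0.4575, -0.2896, 0.1334]
orientation: [2.424, -1.998, 0.002]
force: [-0.4, -0.2, -0.2]
opening: 0.0574
```

Call:
play_rows:
  increments:
    - [[0,0,0,0],[0,0,0,0],[0,0,0,0],[0,0,0,0],[0,0,0,0]]

```text
t: 5.2
tool_pos: [0.4575, -0.2897, 0.1334]
orientation: [2.424, -1.998, 0.003]
force: [1.1, -2.0, -2.4]
opening: 0.0176
```

Call:
play_rows:
  increments:
    - [[0,0,0,0],[0,0,0,0],[0,0,-1,0],[0,0,-3,0],[0,0,-6,0]]
  squeeze: 40

```text
t: 5.7
tool_pos: [0.4562, -0.2885, 0.1923]
orientation: [2.424, -1.998, -0.005]
force: [0.3, 0.3, -2.2]
opening: 0.0176
```

Call:
play_rows:
  increments:
    - [[0,0,-5,0],[0,0,-10,0],[0,0,-14,0],[0,0,-16,0],[0,0,-16,0]]

```text
t: 6.2
tool_pos: [0.4576, -0.2895, 0.3571]
orientation: [2.424, -1.998, 0.007]
force: [0.7, -1.1, -3.2]
opening: 0.0176
```

Call:
play_rows:
  increments:
    - [[0,0,0,0],[0,0,0,0],[0,0,0,0]]

```text
t: 6.5
tool_pos: [0.4571, -0.2891, 0.3552]
orientation: [2.424, -1.998, 0.002]
force: [0.3, -0.1, -4.0]
opening: 0.0176
```

```bash
python3 - <<'E'
from fork import *
s=read_state();print(s['force'],s['wrist_torque'],s['opening'])
Y=np.array([.2115,.9774])
C=cam('wrist');p,d=read_camera('wrist');cv2.imwrite('pics/w4.png',p)
go((.457,-.29,.132),-79)
pre=np.array([.5378,.2558])-.09*Y; go((*pre,.39),-102.2)
p,d=read_camera('scene');cv2.imwrite('pics/s4.png',p)
E
```

```text
[ 0.27574358 -0.06489243 -3.96223221] [ 0.01009459  0.03799436 -0.01137297] 0.01764911625169343
t 6.55 pos [ 0.4571 -0.2891  0.3552] yaw -78.98 F [-0.39 -0.26 -3.19] op 0.0177 shift cm [ 0.06  0.04 22.32] turn 0.0
t 6.55 pos [ 0.4571 -0.2891  0.3552] yaw -78.98 F [-0.39 -0.26 -3.19] op 0.0177 shift cm [-43.67 -14.78  -3.53] turn 0.405
```

View pics/w4.png

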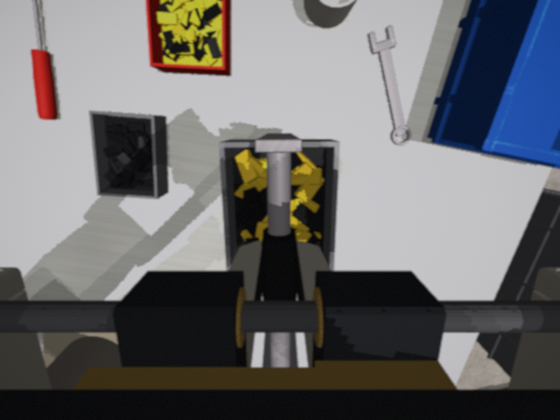

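View pics/s4.png

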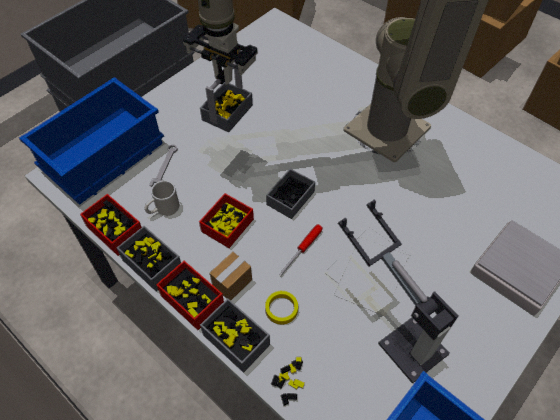

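Call:
play_rows:
  increments:
    - [[-1.4,-0.5,0,0],[-4.2,-1.5,0,0.05],[-8.2,-2.8,0,0.13],[-12.2,-4.1,0,0.22],[-16.2,-5.4,0,0.31]]

```text
t: 7.1
tool_pos: [0.4789, -0.1176, 0.3548]
orientation: [2.082, -2.352, 0.001]
force: [1.4, 0.3, -3.8]
opening: 0.0176
```

```bash
python3 - <<'E'
from fork import *
Y=np.array([.2115,.9774])
pre=np.array([.5378,.2558])-.09*Y; go((*pre,.33),-102.2)
E
```

```text
t 7.1 pos [ 0.4789 -0.1176  0.3548] yaw -96.97 F [ 1.44  0.3  -3.76] op 0.0176 shift cm [-28.81  -0.49   2.46] turn 0.091
```

Call:
play_rows:
  increments:
    - [[-4,-0.1,0.3,0.03],[-8,-0.2,0.6,0.07],[-12,-0.2,1,0.091],[-16,-0.3,1.4,0.091],[-20,-0.4,1.7,0.091]]

```text
t: 7.6
tool_pos: [0.5065, 0.0829, 0.337]
orientation: [1.973, -2.444, 0.001]
force: [0.6, -0.6, -1.7]
opening: 0.0181
```

Call:
play_rows:
  increments:
    - [[-3.5,0,0.3,0],[-6,0,0.5,0],[-7.4,0,0.7,0],[-7.8,0,0.7,0],[-7.8,0,0.7,0]]

```text
t: 8.1
tool_pos: [0.5227, 0.159, 0.3297]
orientation: [1.973, -2.443, 0.0]
force: [0.5, -0.6, -2.6]
opening: 0.0178
```

```bash
python3 - <<'E'
from fork import *
Y=np.array([.2115,.9774])
pre=np.array([.5378,.2558])-.09*Y; go((*pre,.33),-102.2)
print(read_state()['wrist_torque'])
for n in('wrist','scene','top'):
    C=cam(n);p,d=read_camera(n);cv2.imwrite(f'pics/{n}5.png',p);np.save(f'pics/{n}5d.npy',d);np.savez(f'pics/{n}5c.npz',K=C[0],e=C[1],M=C[2])
    if n=='scene':crop(p,300,150,130,130,6,'pics/s5a.png')
    if n=='top':crop(p,155,185,110,80,7,'pics/t5a.png')
E
```

```text
t 8.1 pos [0.5227 0.159  0.3297] yaw -102.14 F [ 0.55 -0.62 -2.62] op 0.0178 shift cm [-0.78  0.57 -0.03] turn 0.001
[0.04823979 0.09791855 0.01467935]
```

View pics/wrist5.png

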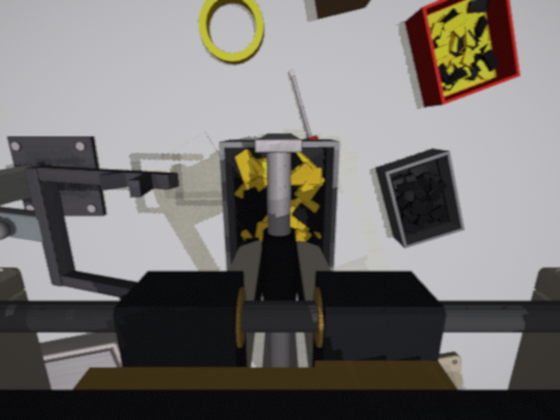

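View pics/s5a.png

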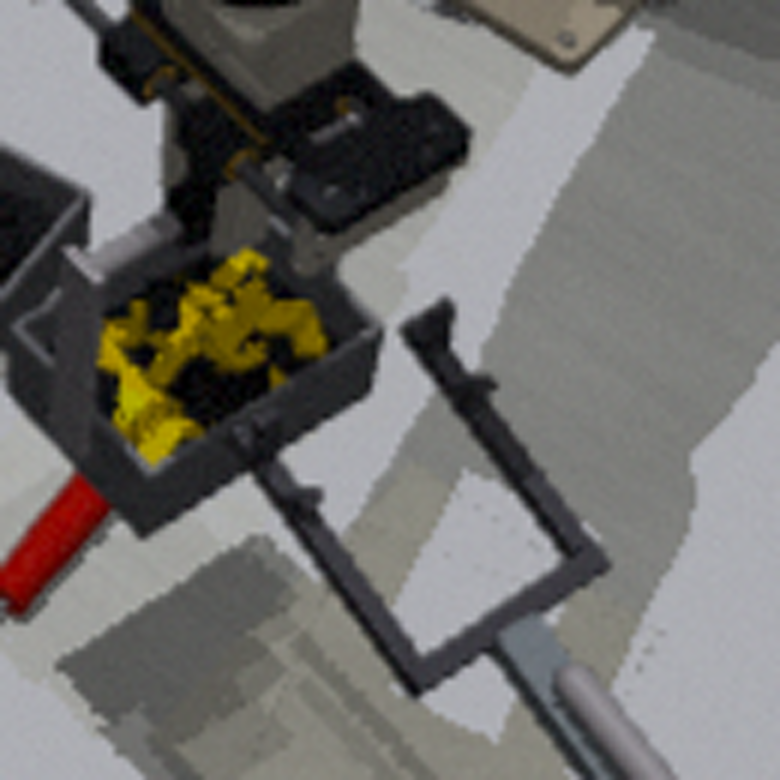

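View pics/t5a.png

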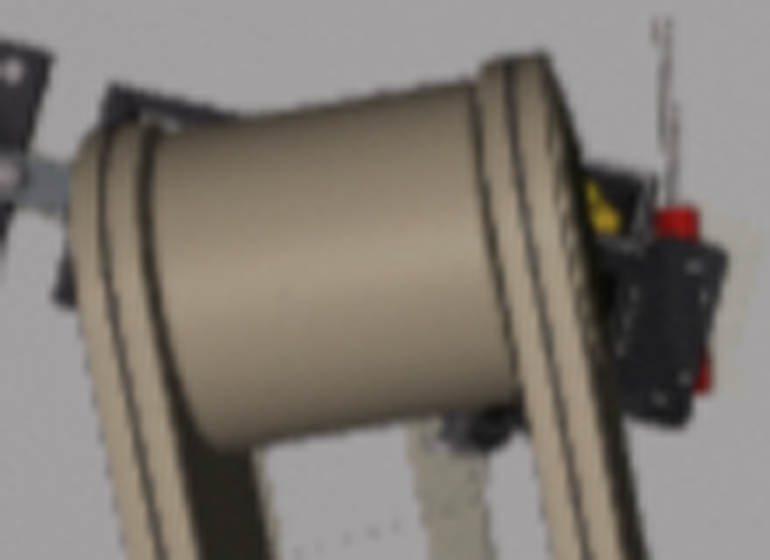

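```bash
python3 - <<'E'
from fork import *
c=np.load('pics/wrist5c.npz');C=(c['K'],c['e'],c['M'])
o=(.5378,.2558);yaw=-12.2
im=cv2.imread('pics/wrist5.png');im=cv2.resize(im[120:320,0:300],None,fx=2.6,fy=2.6,interpolation=cv2.INTER_CUBIC)
for x in(.04,.05,-.04,-.05):
  for y,z,col in((-.0075,-.006,(0,255,0)),(.0075,-.006,(0,255,0)),(-.0135,.018,(0,255,255)),(.0905,-.006,(255,0,255)),(.1005,-.006,(255,0,255)),(-.0274,-.006,(255,0,255))):
    u=((proj('wrist',W(o,yaw,[x,-.25+y,z]),C)-[0,120])*2.6)[0].astype(int);cv2.circle(im,tuple(map(int,u)),2,col,-1)
cv2.imwrite('pics/w5b.png',im)
s=read_state();M=R.from_rotvec(s['orientation']).as_matrix()
zz=s['tool_pos'][2]+.0066
a=atz('w',[(279,150),(279,210)],zz+.006,C); print('bar in tool',((a-s['tool_pos'])@M).round(4), 'upright top',((atz('w',[(279,140),(279,152),(255,146),(302,146)],zz+.007,C)-s['tool_pos'])@M).round(4))
E
```

```text
bar in tool [[-0.0012 -0.0634 -0.0126]
 [-0.0011 -0.0342 -0.0126]] upright top [[-0.0012 -0.068  -0.0136]
 [-0.0012 -0.0625 -0.0136]
 [-0.0123 -0.0653 -0.0136]
 [ 0.0095 -0.0653 -0.0136]]
```

View pics/w5b.png

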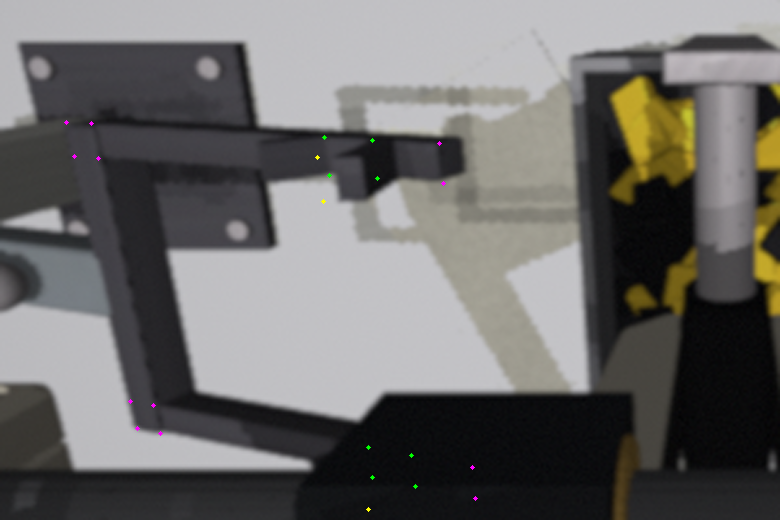

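Model and view agree: the cross-piece corners, prong end and slot floor edges line up in the wrist view, and the bar is centred in the jaws. Next I move the bar over the seat, about 19 mm clear of the cheeks.

Call:
play_rows:
  increments:
    - [[-1.2,0.3,0,0],[-3.5,0.45,0,0],[-6,0.45,0,0],[-8.4,0.45,0,0],[-9.6,0.45,0,0]]

```text
t: 8.75
tool_pos: [0.539, 0.2544, 0.3301]
orientation: [1.972, -2.445, 0.0]
force: [0.1, 0.4, -2.7]
opening: 0.0173
```

Call:
play_rows:
  increments:
    - [[0,0,0,0],[0,0,0,0],[0,0,0,0]]

```text
t: 9.05
tool_pos: [0.539, 0.2535, 0.3302]
orientation: [1.971, -2.446, 0.001]
force: [0.1, -0.2, -3.7]
opening: 0.0178
```

```bash
python3 - <<'E'
from fork import *
go((.5378,.2558,.30),-102.2)
for n in('wrist','scene'):
    C=cam(n);p,d=read_camera(n);cv2.imwrite(f'pics/{n}6.png',p);np.savez(f'pics/{n}6c.npz',K=C[0],e=C[1],M=C[2])
    if n=='scene':crop(p,300,150,130,130,6,'pics/s6a.png')
E
```

```text
t 9.05 pos [0.539  0.2535 0.3302] yaw -102.27 F [ 0.08 -0.15 -3.75] op 0.0178 shift cm [-0.2   0.17  3.02] turn -0.001
```

View pics/wrist6.png

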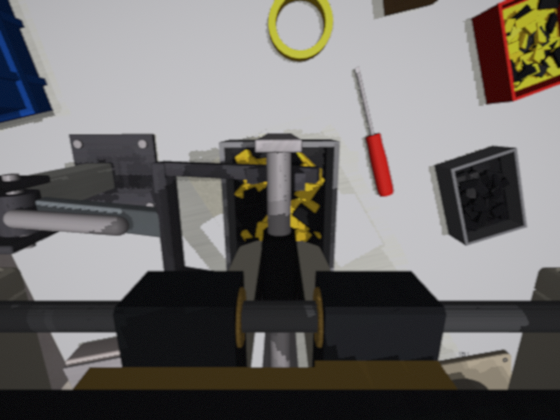

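View pics/s6a.png

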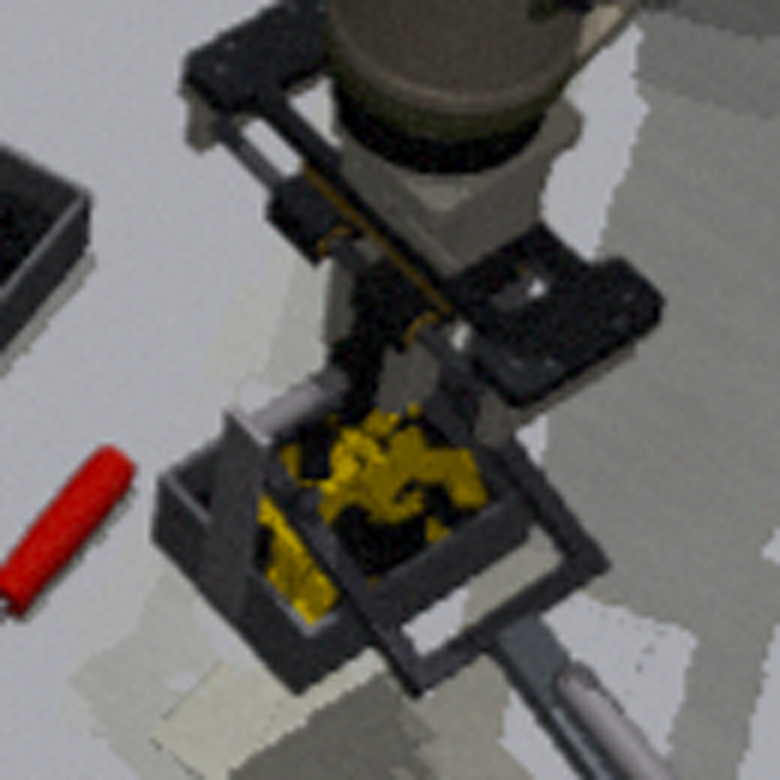

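```bash
python3 - <<'E'
from fork import *
c=np.load('pics/wrist6c.npz');C=(c['K'],c['e'],c['M'])
p=cv2.imread('pics/wrist6.png');im=cv2.resize(p[125:245,200:350],None,fx=5,fy=5,interpolation=cv2.INTER_CUBIC)
im=cv2.convertScaleAbs(im,alpha=1.6,beta=20)
for x in(.04,.05):
  for y,z,col in((-.0075,-.006,(0,255,0)),(.0075,-.006,(0,255,0)),(-.0186,.018,(0,255,255)),(.0135,.007,(255,0,0)),(-.0274,-.006,(255,0,255))):
    u=((proj('wrist',W((.5378,.2558),-12.2,[x,-.25+y,z]),C)-[200,125])*5)[0].astype(int);cv2.circle(im,tuple(map(int,u)),3,col,-1)
cv2.imwrite('pics/w6b.png',im)
E
```

```text
(no output)
```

View pics/w6b.png

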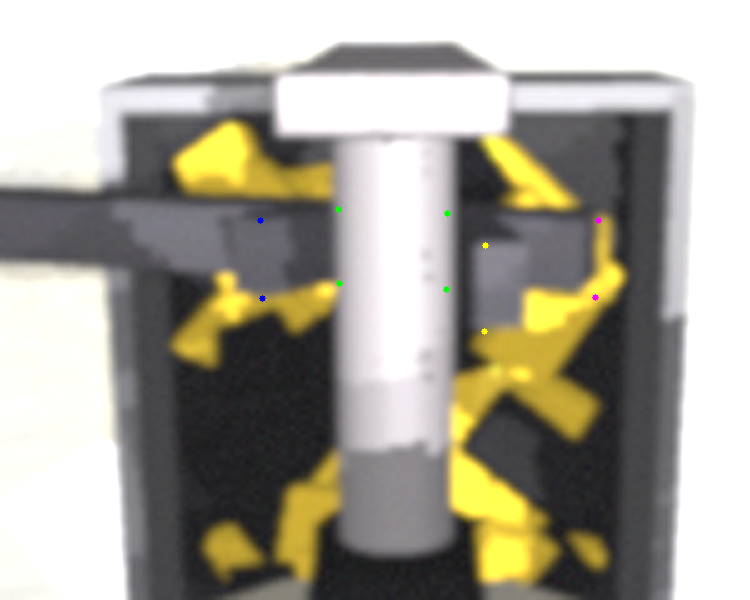

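```bash
cat >> h.py <<'E'
def favg(n=16):
    F=[];T=[]
    for i in range(n):
        read_camera('top');s=read_state();F.append(s['force']);T.append(s['wrist_torque'])
    F=np.array(F);print('t',s['t'],'pos',s['tool_pos'].round(4),'F',F.mean(0).round(3),'se',(F.std(0)/n**.5).round(3),'T',np.mean(T,0).round(3),'op',round(s['opening'],4))
    return F.mean(0)
E
python3 -c "
from h import *
favg(24)"
```

```text
t 10.35 pos [0.539  0.2544 0.3301] F [-0.03   0.111 -2.883] se [0.082 0.08  0.069] T [ 0.046  0.017 -0.003] op 0.0176
```

Call:
play_rows:
  increments:
    - [[-0.25,0.05,0.6,0],[-0.25,0.05,1.6,0],[-0.25,0.05,2.6,0],[-0.25,0.05,3.4,0],[-0.25,0.05,3.9,0]]

```text
t: 10.85
tool_pos: [0.5385, 0.2567, 0.2893]
orientation: [1.971, -2.444, -0.001]
force: [-0.0, 0.0, -3.2]
opening: 0.0174
```

```bash
python3 - <<'E'
from fork import *
favg(8)
go((.5378,.2558,.2874),-102.2)
for n in('wrist','scene'):
    C=cam(n);p,d=read_camera(n);cv2.imwrite(f'pics/{n}7.png',p);np.savez(f'pics/{n}7c.npz',K=C[0],e=C[1],M=C[2])
    if n=='scene':crop(p,330,190,90,90,8,'pics/s7a.png')
    else:
        im=cv2.resize(p[125:245,200:350],None,fx=5,fy=5,interpolation=cv2.INTER_CUBIC)
        cv2.imwrite('pics/w7b.png',cv2.convertScaleAbs(im,alpha=1.6,beta=20))
E
```

```text
t 11.25 pos [0.5393 0.257  0.2918] F [-0.36   0.14  -2.893] se [0.179 0.223 0.157] T [0.042 0.021 0.002] op 0.0179
t 11.25 pos [0.5393 0.257  0.2918] yaw -102.22 F [-0.53  0.12 -3.07] op 0.0179 shift cm [0.15 0.12 0.44] turn -0.0
```

View pics/w7b.png

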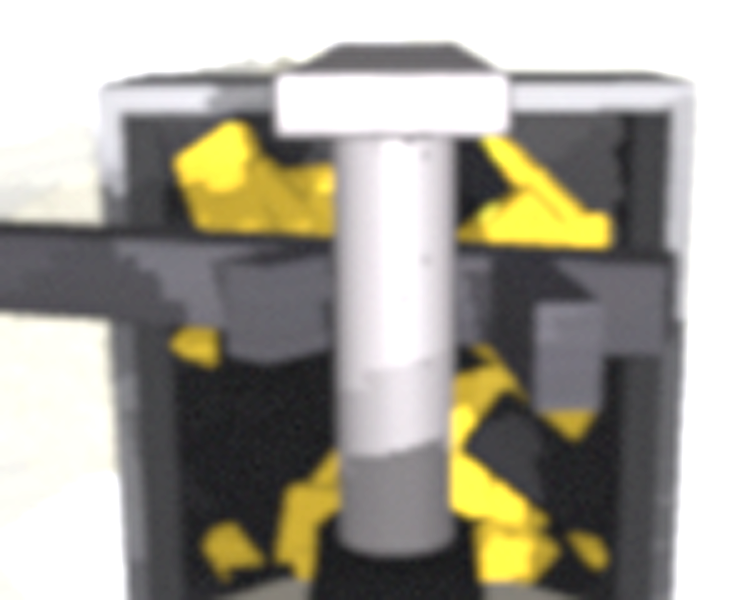

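View pics/s7a.png

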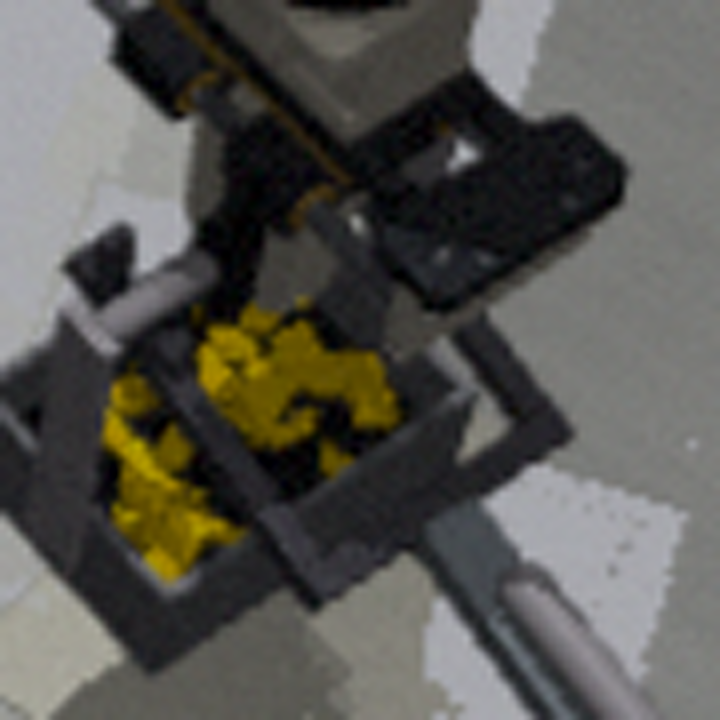

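Call:
play_rows:
  increments:
    - [[0.1,0.05,0,0],[0.2,0.1,0.1,0],[0.2,0.1,0.2,0],[0.2,0.1,0.3,0],[0.2,0.1,0.3,0]]

```text
t: 11.85
tool_pos: [0.5377, 0.2552, 0.2883]
orientation: [-1.972, 2.445, -0.0]
force: [-0.6, -0.3, -3.1]
opening: 0.0174
```

```bash
python3 - <<'E'
from fork import *
favg(10)
go((.5378,.2558,.2874),-102.2)
for n in('wrist',):
    C=cam(n);p,d=read_camera(n)
    im=cv2.resize(p[125:245,200:350],None,fx=5,fy=5,interpolation=cv2.INTER_CUBIC)
    cv2.imwrite('pics/w8b.png',cv2.convertScaleAbs(im,alpha=1.6,beta=20))
E
```

```text
t 12.35 pos [0.5378 0.2553 0.2886] F [ 0.048  0.153 -2.688] se [0.118 0.156 0.162] T [ 0.041  0.02  -0.011] op 0.0178
t 12.35 pos [0.5378 0.2553 0.2886] yaw -102.22 F [ 0.49 -0.16 -2.72] op 0.0178 shift cm [-0.05  0.01  0.12] turn -0.0
```

View pics/w8b.png

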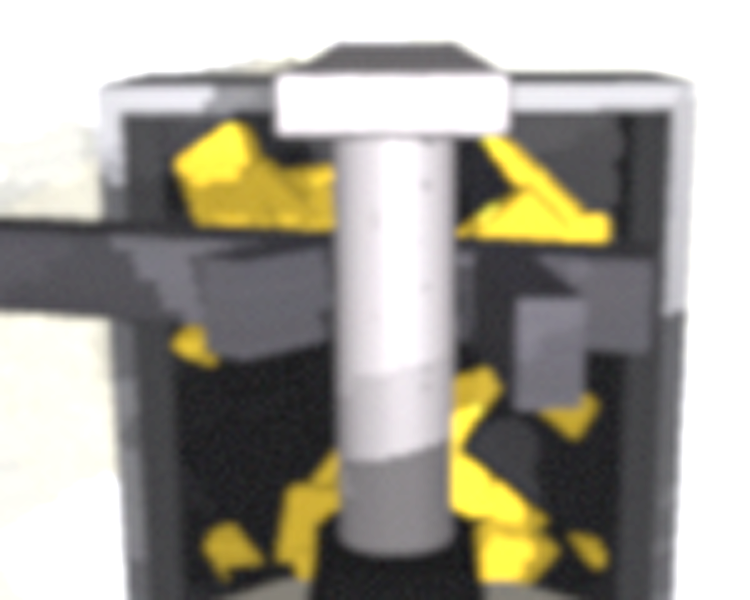

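Call:
play_rows:
  increments:
    - [[0,0,0.2,0],[0.05,0,0.45,0],[0.15,0,0.7,0],[0.25,0,1.0,0],[0.33,0,1.3,0]]

```text
t: 12.9
tool_pos: [0.5372, 0.2521, 0.2754]
orientation: [-1.972, 2.444, -0.001]
force: [-0.4, 1.7, -1.1]
opening: 0.0177
```

```bash
python3 - <<'E'
from fork import *
favg(12)
for n in('wrist','scene'):
    C=cam(n);p,d=read_camera(n)
    if n=='scene':crop(p,330,190,90,90,8,'pics/s9a.png')
    else:
        im=cv2.resize(p[125:245,200:350],None,fx=5,fy=5,interpolation=cv2.INTER_CUBIC)
        cv2.imwrite('pics/w9b.png',cv2.convertScaleAbs(im,alpha=1.6,beta=20))
E
```

```text
t 13.5 pos [0.5371 0.252  0.2756] F [-0.465  0.892 -1.494] se [0.17  0.147 0.151] T [ 0.19   0.113 -0.026] op 0.0176
```

View pics/w9b.png

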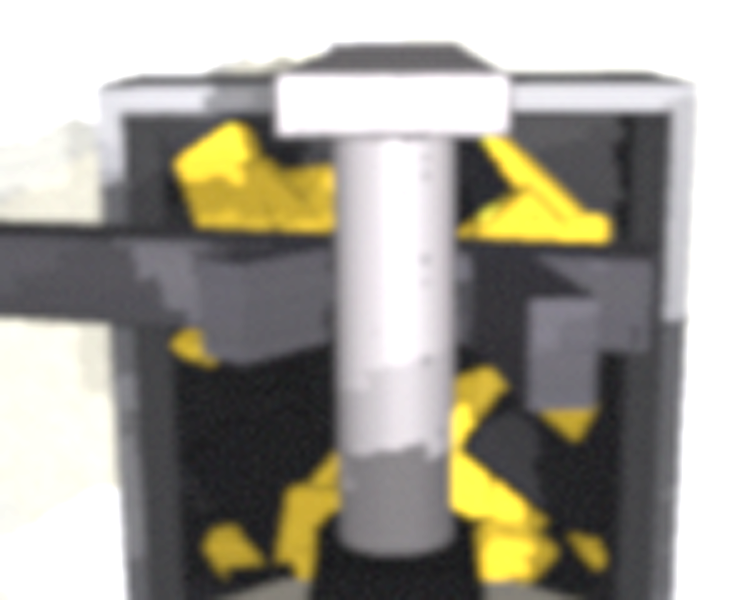

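View pics/s9a.png

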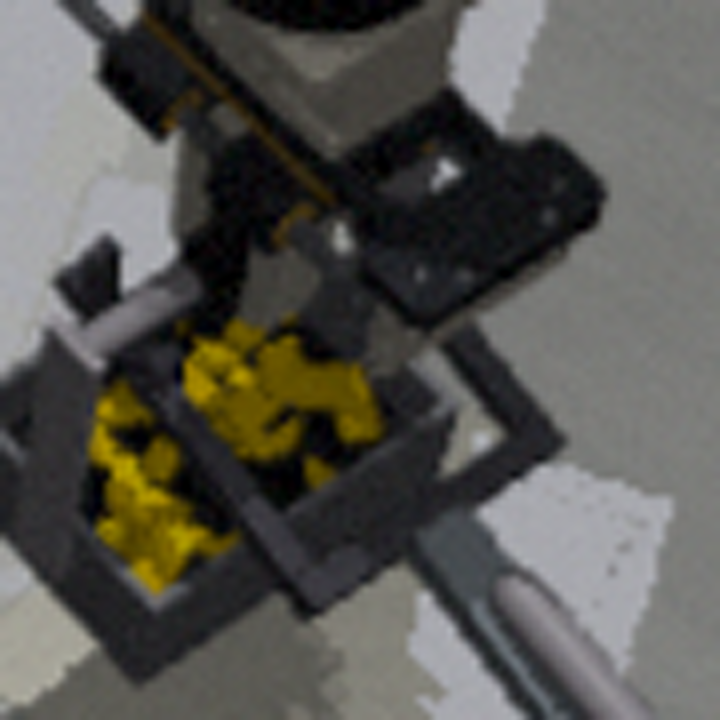

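Call:
play_rows:
  increments:
    - [[0,0,0.25,0],[0.05,0,0.5,0],[0.1,0,0.75,0],[0.15,0,1.0,0],[0.2,0,1.2,0]]

```text
t: 14.1
tool_pos: [0.5369, 0.25, 0.2634]
orientation: [-1.972, 2.445, -0.001]
force: [1.7, 0.9, -0.9]
opening: 0.0176
```

```bash
python3 - <<'E'
from fork import *
favg(16)
for n in('wrist','scene'):
    C=cam(n);p,d=read_camera(n)
    if n=='scene':crop(p,330,190,90,90,8,'pics/s10a.png')
    else:
        im=cv2.resize(p[125:245,200:350],None,fx=5,fy=5,interpolation=cv2.INTER_CUBIC)
        cv2.imwrite('pics/w10b.png',cv2.convertScaleAbs(im,alpha=1.6,beta=20))
E
```

```text
t 14.9 pos [0.5367 0.2501 0.2637] F [ 0.922 -0.019 -0.424] se [0.146 0.103 0.136] T [ 0.022 -0.091 -0.002] op 0.018
```

View pics/w10b.png

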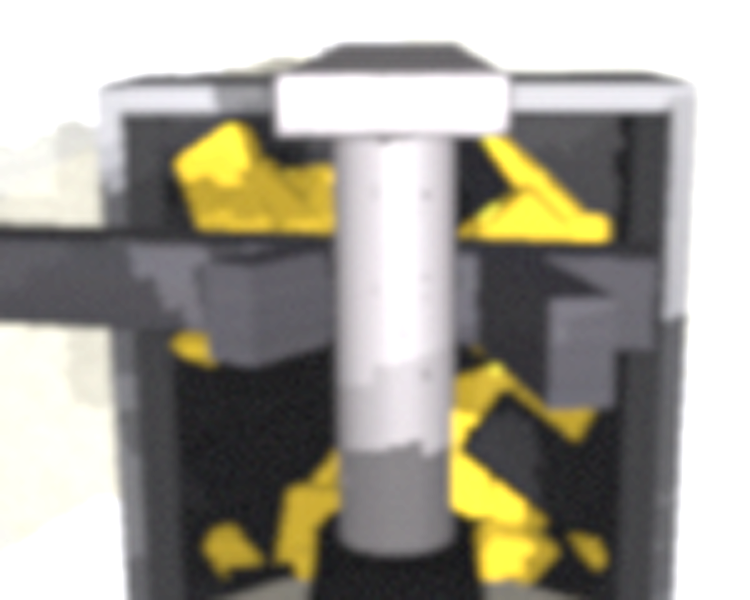

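Call:
play_rows:
  increments:
    - [[0.02,0,0.12,0],[0.04,0,0.24,0],[0.06,0,0.36,0],[0.08,0,0.48,0],[0.1,0,0.6,0]]

```text
t: 15.5
tool_pos: [0.5365, 0.2491, 0.2575]
orientation: [-1.972, 2.445, -0.001]
force: [1.8, -0.4, -0.5]
opening: 0.0176
```

```bash
python3 - <<'E'
from fork import *
favg(24)
E
```

```text
t 16.7 pos [0.5365 0.2491 0.2576] F [ 0.841 -0.172 -0.529] se [0.095 0.119 0.118] T [ 0.055 -0.11  -0.004] op 0.0173
```

Call:
play_rows:
  increments:
    - [[0.02,0,0.12,0],[0.04,0,0.24,0],[0.06,0,0.36,0],[0.08,0,0.48,0],[0.1,0,0.6,0]]

```text
t: 17.2
tool_pos: [0.5363, 0.2482, 0.2515]
orientation: [-1.972, 2.445, -0.001]
force: [1.3, 0.7, -1.3]
opening: 0.0179
```

```bash
python3 - <<'E'
from fork import *
favg(36)
for n in('wrist','scene'):
    C=cam(n);p,d=read_camera(n);cv2.imwrite(f'pics/{n}11.png',p)
    if n=='scene':crop(p,330,190,90,90,8,'pics/s11a.png')
    else:
        im=cv2.resize(p[125:245,200:350],None,fx=5,fy=5,interpolation=cv2.INTER_CUBIC)
        cv2.imwrite('pics/w11b.png',cv2.convertScaleAbs(im,alpha=1.6,beta=20))
E
```

```text
t 19.0 pos [0.5363 0.2481 0.2516] F [ 0.901  1.817 -0.295] se [0.073 0.085 0.068] T [ 0.374 -0.124 -0.027] op 0.0181
```

View pics/w11b.png

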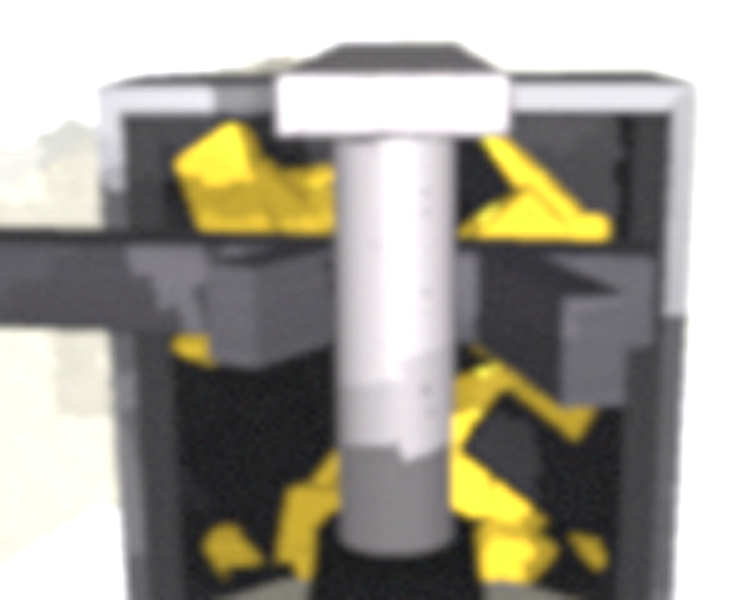

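View pics/s11a.png

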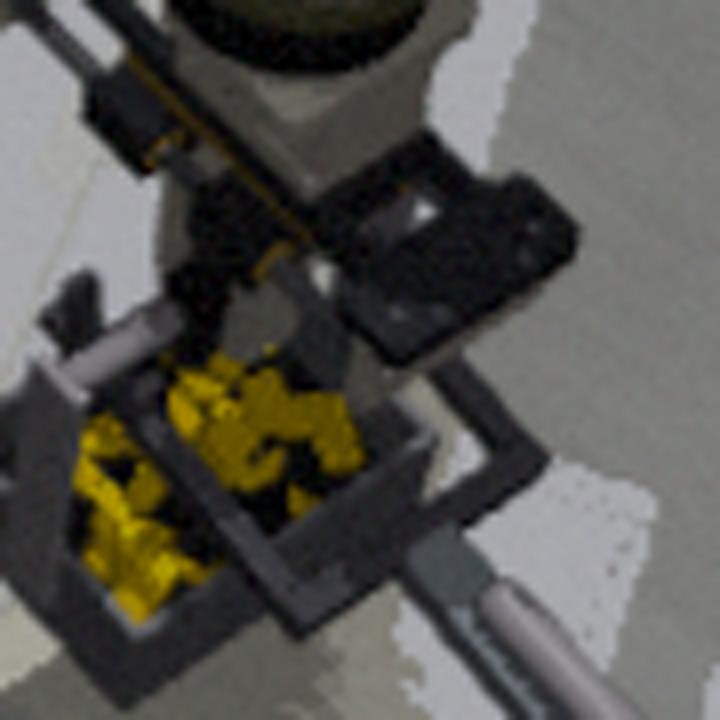

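Call:
play_rows:
  increments:
    - [[-0.04,0,0,0],[-0.08,0,0,0],[-0.08,0,0.07,0],[-0.08,0,0.14,0],[-0.08,0,0.2,0]]

```text
t: 19.6
tool_pos: [0.5364, 0.2487, 0.2495]
orientation: [-1.972, 2.445, -0.001]
force: [0.4, -1.8, -0.1]
opening: 0.0176
```

```bash
python3 - <<'E'
from fork import *
favg(30)
E
```

```text
t 21.1 pos [0.5365 0.2489 0.2496] F [-0.195 -1.37   0.329] se [0.082 0.096 0.101] T [-0.179  0.091  0.014] op 0.0177
```

Call:
play_rows:
  increments:
    - [[0.02,0,0,0],[0.04,0,0,0],[0.04,0,0,0]]

```text
t: 21.4
tool_pos: [0.5364, 0.2489, 0.2497]
orientation: [-1.972, 2.444, -0.0]
force: [0.2, 2.1, -0.3]
opening: 0.0173
```

```bash
python3 - <<'E'
from fork import *
favg(36)
E
```

```text
t 23.2 pos [0.5364 0.2486 0.2496] F [ 0.566  2.31  -0.268] se [0.097 0.088 0.089] T [ 0.429 -0.049 -0.025] op 0.0176
```

Call:
play_rows:
  increments:
    - [[-0.02,0,0,0],[-0.02,0,0,0],[-0.02,0,0,0]]

```text
t: 23.5
tool_pos: [0.5364, 0.2486, 0.2495]
orientation: [-1.972, 2.445, -0.001]
force: [-0.0, 0.9, -0.3]
opening: 0.018
```

```bash
python3 - <<'E'
from fork import *
favg(30)
E
```

```text
t 25.0 pos [0.5364 0.2487 0.2496] F [-0.493 -0.534  0.109] se [0.094 0.177 0.09 ] T [-0.033  0.112 -0.007] op 0.0177
```

Call:
play_rows:
  increments:
    - [[0,0,0,0],[0,0,0,0],[0,0,0,0],[0,0,0,0],[0,0,0,0]]
  squeeze: 10

```text
t: 25.5
tool_pos: [0.5364, 0.2488, 0.2496]
orientation: [-1.972, 2.445, -0.001]
force: [-0.5, -0.6, 0.2]
opening: 0.0179
```

Call:
play_rows:
  increments:
    - [[0,0,0,0],[0,0,0,0],[0,0,0,0],[0,0,0,0],[0,0,0,0]]
  squeeze: 3

```text
t: 26.0
tool_pos: [0.5365, 0.2488, 0.2497]
orientation: [-1.972, 2.445, -0.001]
force: [0.1, 0.0, 0.4]
opening: 0.0179
```

```bash
python3 - <<'E'
from fork import *
favg(24)
p,d=read_camera('wrist');cv2.imwrite('pics/w12.png',p)
p,d=read_camera('scene');cv2.imwrite('pics/s12.png',p);crop(p,330,190,90,90,8,'pics/s12a.png')
E
```

```text
t 27.2 pos [0.5364 0.2488 0.2496] F [-0.185 -0.243  0.076] se [0.092 0.077 0.095] T [ 0.037  0.031 -0.012] op 0.0181
```

View pics/s12a.png

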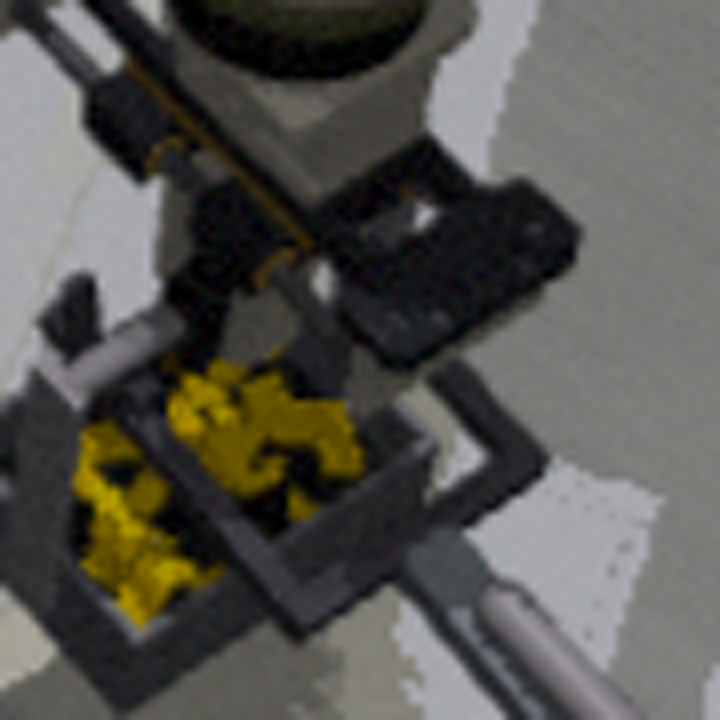

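The spring now carries the basket: the residual wrist force is within noise and the arm is settled. Releasing gently.

Call:
play_rows:
  increments:
    - [[0,0,0,0],[0,0,0,0],[0,0,0,0]]
  jaw: 2.2

```text
t: 27.6
tool_pos: [0.5365, 0.2488, 0.2496]
orientation: [-1.972, 2.445, -0.001]
force: [0.3, 0.2, -1.0]
opening: 0.0217
```

```bash
python3 - <<'E'
from fork import *
favg(10)
p,d=read_camera('wrist');cv2.imwrite('pics/w13.png',p)
p,d=read_camera('scene');cv2.imwrite('pics/s13.png',p);crop(p,330,190,90,90,8,'pics/s13a.png')
E
```

```text
t 28.1 pos [0.5364 0.2488 0.2496] F [ 0.089 -0.315  0.143] se [0.134 0.136 0.18 ] T [ 0.052  0.011 -0.012] op 0.0218
```

View pics/w13.png

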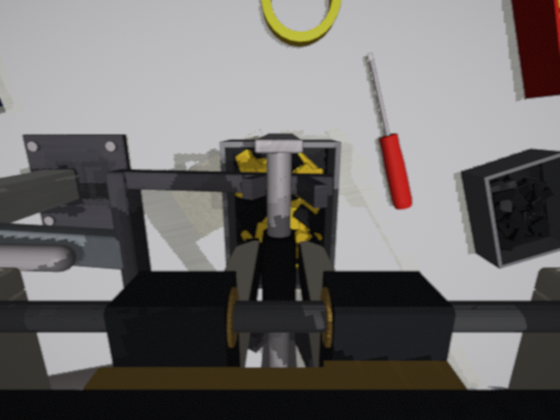

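View pics/s13a.png

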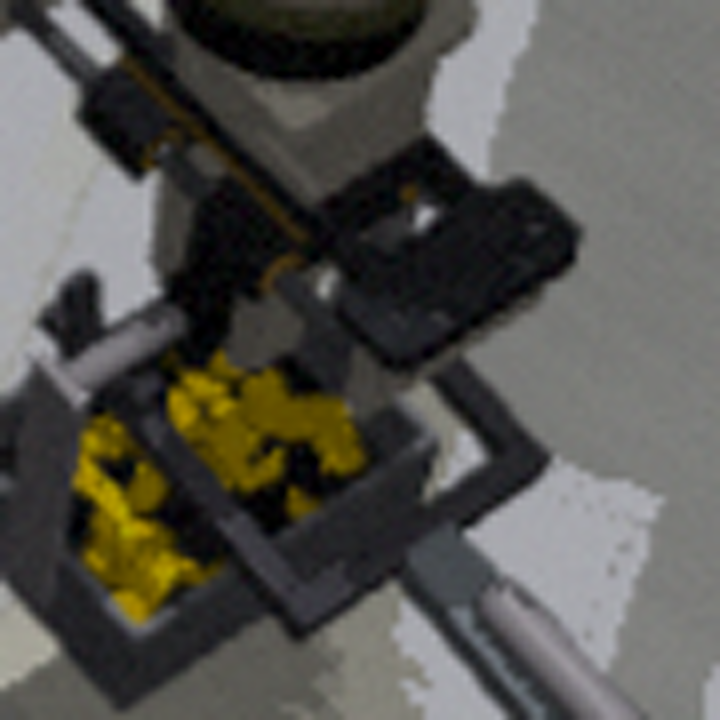

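Call:
play_rows:
  increments:
    - [[0,0,0,0],[0,0,0,0],[0,0,0,0],[0,0,0,0],[0,0,0,0]]
  jaw: 4.5

```text
t: 28.7
tool_pos: [0.5364, 0.2488, 0.2496]
orientation: [-1.972, 2.445, -0.001]
force: [0.4, 0.4, 1.2]
opening: 0.0451
```

Call:
play_rows:
  increments:
    - [[0,0,-0.5,0],[0,0,-2,0],[0,0,-4,0],[0,0,-7,0],[0,0,-10,0]]

```text
t: 29.2
tool_pos: [0.5362, 0.2487, 0.3519]
orientation: [-1.972, 2.444, -0.001]
force: [1.2, -0.0, -0.2]
opening: 0.0448
```

Call:
play_rows:
  increments:
    - [[0,0,-3,0],[0,0,-6,0],[5,5,-8,0],[10,9,-8,0],[15,13,-8,0]]

```text
t: 29.7
tool_pos: [0.416, 0.1606, 0.4323]
orientation: [-1.971, 2.442, -0.003]
force: [-0.5, -0.9, 1.9]
opening: 0.0449
```

Call:
play_rows:
  increments:
    - [[5,0,0,0],[10,0,0,0],[12,0,0,0],[12,0,0,0],[12,0,0,0]]

```text
t: 30.2
tool_pos: [0.3907, 0.0433, 0.4334]
orientation: [-1.968, 2.442, -0.004]
force: [0.3, 0.8, 0.9]
opening: 0.0452
```

```bash
python3 - <<'E'
from fork import *
for k in range(2):
  p,d=read_camera('scene');cv2.imwrite(f'pics/s14_{k}.png',p);crop(p,330,190,90,90,8,f'pics/s14a_{k}.png')
  p,d=read_camera('top');cv2.imwrite(f'pics/t14_{k}.png',p);crop(p,80,140,170,130,4.5,f'pics/t14a_{k}.png')
  if k==0: favg(20)
a=cv2.imread('pics/s14_0.png');b=cv2.imread('pics/s14_1.png');print(np.abs(a[190:300,320:450].astype(int)-b[190:300,320:450]).max())
E
```

```text
t 31.3 pos [0.3907 0.0433 0.4322] F [-0.232 -0.044 -0.005] se [0.102 0.124 0.122] T [ 0.041  0.01  -0.007] op 0.0449
46
```

View pics/s14_1.png

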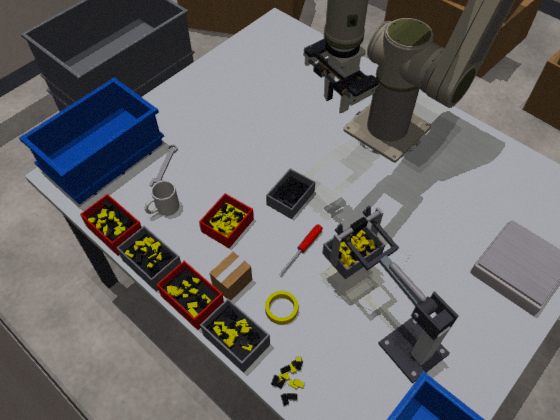

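View pics/s14a_1.png

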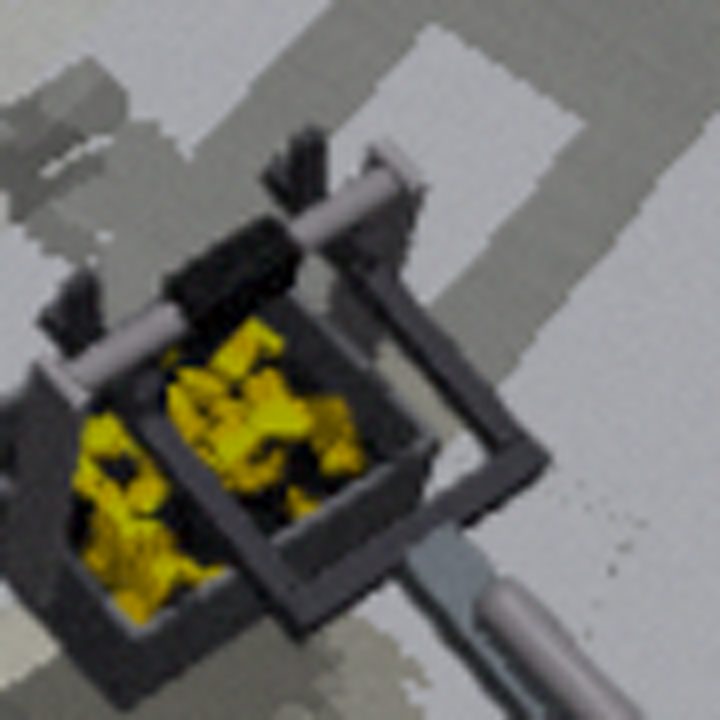

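View pics/t14a_1.png

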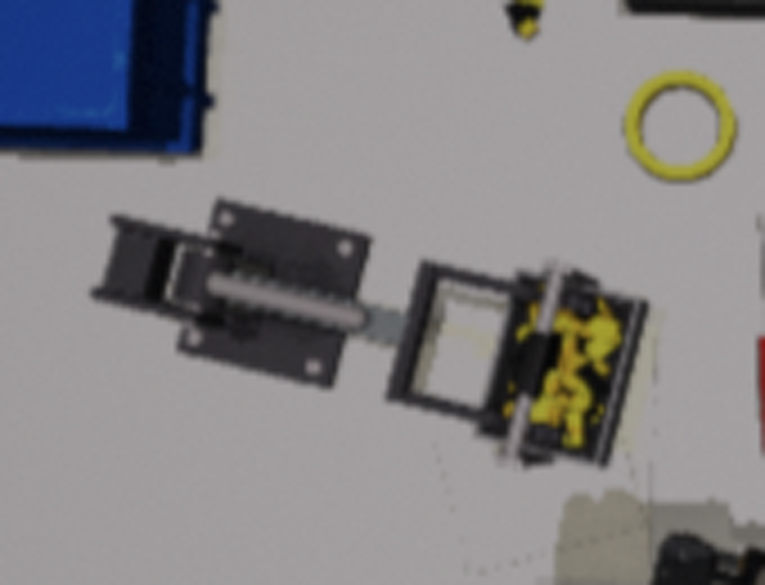

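Scene crop: the bar sits in both slots, behind the outer cheeks at about (75,310) and (300,165). The basket hangs level, and the position matches the crop taken before release.

```bash
python3 - <<'E'
from h import *
a,b=[cv2.cvtColor(cv2.imread(f'pics/s14_{k}.png')[190:300,320:450],cv2.COLOR_BGR2GRAY).astype(np.float32) for k in(0,1)]
print(cv2.phaseCorrelate(a,b), np.abs(a-b).mean())
c=cv2.cvtColor(cv2.imread('pics/s12.png')[240:300,365:450],cv2.COLOR_BGR2GRAY).astype(np.float32)
e=cv2.cvtColor(cv2.imread('pics/s14_1.png')[240:300,365:450],cv2.COLOR_BGR2GRAY).astype(np.float32)
print(cv2.phaseCorrelate(c,e))
print(close_job())
E
```

```text
((0.4565560756232685, 0.021971578109521772), 1.02571135862374) 1.9004196
((-0.015186001761726686, -0.09717238666890893), 0.8648462551611441)
the job is handed in; nothing more can be done
None
```

The basket now hangs by its bar in both fork slots, carried by the spring alone, and the job was handed in at about 31 s of the 69 s allowed. No verdict was reported.

- **Lowering:** I gripped the block and brought the bar in from beyond the fork tip. I then eased it down along the arm's arc until the wrist force fell from about −2.9 N to about 0.08 ± 0.1 N vertical and 0.3 N sideways. By that height the arm had sunk about 0.15 rad.
- **Sideways contact:** while adjusting, the bar pressed sideways on the slots with up to about 2.4 N on average. It flipped sign with shifts of about 0.3 mm. I took most of that off before letting go.
- **Release:** I dropped the grip to 3 N and waited, and the forces stayed near zero. I then opened the jaws in two steps and backed away upward.
- **Last checks:** the final pictures show the bar in both slots, the basket level and clear of the table, and nothing else visibly moved. The fork region shifted by 0.1 pixel or less between just before release and just before hand-in.
- **Disagreement:** comparing two later frames about 1 s apart gave a 0.46 pixel sideways shift of the basket area. I put this down to image noise, though a very slight swing cannot be ruled out.

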